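# Fit and lock the slicer's receiving plate

### The arm

A 6-joint arm with a two-finger parallel gripper is mounted at the origin on the work surface. World frame = base frame: x ahead of the robot, y to its left, z up, the work surface at z = 0. Lengths are in mm, angles in degrees, forces in N, time in s.
With the tool pointing down it reaches from about 300 to 850 mm from the base axis. Payload 4.2 kg.
Tool frame: the origin (TCP) lies on the centre line of the jaws, within the pads' length; the fingertips stand env.nose_length ahead of it and the grasp point (between the pads) lies 2 mm behind it (env.nose_length is the distance from the TCP to the fingertips, in mm); z points along the fingers, y is the direction in which the jaws open and shut (so a half turn about z gives the same grasp; the last joint's range is limited). The gripper opens to 91 mm and grips with 3 to 60 N. Pads are 32 mm wide; open, the fingers measure 118 mm over their backs; the gripper's body (76 mm by 178 mm) begins 60 mm behind the grasp point.
Start: joints at [66.234, 18.312, 89.639, -0, 72.044, -1.146], TCP at [221.162, 530.781, 230.976] pointing down, gripper open.
Joint ranges: [-177.97, 177.97], [-48.28, 115.42], [12.27, 149.76], [-77.06, 257.06], [2.81, 150.46], [-146.56, 146.56]. Speed limits (degrees/s): [147.25, 147.25, 180, 180, 180, 180].

### API

Orientations are given as [roll, pitch, yaw] about the fixed x, y, z axes, in that order (R = Rz(yaw) Ry(pitch) Rx(roll)).
In Python, from workcell import env gives the robot as it stands. The module is installed in compiled form; this text tells all that it offers.
- The arm moves only by the tool jog_arm, never from a script. Its argument "deltas" is a list that holds one entry, the list of rows, each a list of 5 numbers: the shift along the tool's x, y, z in m, then the turn about the tool's z in degrees, then the finger opening in m, from 0 to 0.0912. A call has 1 to 20 rows; each row is the pose to reach, as a shift and turn from the pose commanded when the call began, along the tool's axes at that moment; what a row does not reach only later rows make up. A row lasts 1/12 s, in which the tool goes at most 41.7 mm and 7.16 degrees, less where a joint would pass 70% of its speed; a pose out of reach is approached as far as the arm can. A call with a gripper value outside its range is refused whole. The fingers move at their own pace and stop on an object; "grip_force" is the grip in N (left out, the last holds). Time passes only in rows, so rows that repeat a pose let the fingers close. It gives the time, the measured TCP pose, the force and the opening at its end, in the units of the state.
- env.state(): the state, without advancing time (a new reading comes with each control period).
- env.grab_frame(name): name is "scene" or "top" or "wrist"; returns the picture (384x512x3 uint8, red, green, blue); there is no depth.
- env.camera_params(name): a dict with "fx", "fy", "cx", "cy" (pixels), "k1" (the pictures are not rectified: a ray, as slopes to the right and down, at radius r is drawn at 1 + k1 r^2 times it, then the intrinsics apply), "xyz" and "orientation" of the camera in the world. Camera axes: x right, y down, z forward; pixel columns grow to the right and rows downward; lengths in mm; the calibration is good to about 2 mm. A picture is of the moment at which its call begins: read the wrist's pose just before it. camera_params takes no time and is no camera call; for the wrist camera it gives the pose at the moment of the call.
- env.job_done(): hands the job in, once; it reports no verdict.
Trained networks look in the newest picture that a camera, given by its name, has taken for a name from the list of things; names that differ only in an ending like _2 or _b are one class to them, and where a whole thing is asked for, a point or a joint stands for the part that bears it (a point fixed in the world has none). Each returns a list of dicts, best first, with "conf" (0 to 1); they miss things now and then, are a little off and sometimes report something else, mostly with a low value. They report only what shows in the picture. A call takes as long as a camera call.
- env.look_for(camera, label): "xyz" ([x, y, z] in mm, in world coordinates, good to about 4 mm: the middle of the surface that is visible of it).
The state is a dict: "time_s": time; "qpos": joint angles; "qvel": joint speeds; "effort": joint torques, N m; "ee_pos": TCP position; "ee_rot": TCP orientation; "force": force on the tool from outside, world axes, zero at the start; "torque": the same for the moment, N m; "gripper_width": finger opening in mm.
Only numpy, scipy, OpenCV 4.12 (cv2) and the standard library are available. Lean on these libraries where they do the work, as an engineer would, in place of code of your own. Each camera call takes 0.05 s, during which the arm holds its last target.

### The job

The slicing machine's blue receiving plate has been left loose on the deck: slide it (do not lift it off the deck) under the red deflector bar until its hole drops over the brass locating pin and the plate lies flat and square on the deck. Then swing the small retaining latch with the red knob fully across the plate, and leave everything else where it stands.

Things in the scene. Friction and masses are not known exactly. Their poses are not given: they have to be found in the camera images.
- slicer: Slicing machine, fixed. Origin on the table straight below the locating pin; x (roughly to the robot's left) points from the plate's start past the pin to the blade, y roughly towards the robot, z up. Level aluminium deck, top at z = 30 mm, x -175 to +145, y -120 to +120 mm. Blade head: x from 150 mm on, y -105 to +105 mm, up to 260 mm above the table, its carriage reaching to x = 370 mm.
- pin_top (a point): Top of the brass locating pin on the deck, on its axis. Pin: fixed, upright, 12 mm diameter, domed, 11 mm tall above the deck. Axes as slicer.
- deflector (a point): Fixed red deflector bar over the deck: this point is the middle of its free end's underside, 88 mm above the deck, at x = -39, y = 45 mm of slicer (same axes). The bar is 22 mm wide along x, 22 mm thick, runs from here along -y to y = -114 mm and from there as an arm along the deck's far edge (y -100 to -114 mm) to the blade head.
- plate: Loose blue receiving plate, 0.2 to 0.4 kg, on the deck. Origin: centre of its 16 mm round hole, underside; x to its front lip, y across, z up. 100 mm wide, flat and 6 mm thick from x = -55 to 38 mm; a middle lip 32 mm wide then slopes up 30 degrees to x = 60 mm (tip's underside 13 mm up). Tilts nose-up while it rides on the pin; seated, it is flat and has 2 mm play round the pin.
- plate_flange (a point): Middle of the plate's upright rear flange: full 100 mm width, 25 mm tall from the plate's underside, 5 mm thick, good to push on. This point is on its rear face, 12.5 mm above the underside, 55 mm behind the hole's centre; axes as plate. With the plate seated it lies 5 mm short of the deflector bar's near edge, below it.
- latch (a joint): Retaining latch: flat steel bar 50 mm long, 12 mm wide, on an upright pivot on the robot's side of the pin; stays where it is left (about 1 N at the knob moves it). 0 rad: points to the slicer's +x (open); grows clockwise seen from above; 1.57: points to -y, across the plate; end stops -0.9 and 1.6. It passes about 4 mm over a seated plate and runs into one that is not seated.
- latch_knob (a point): Centre of the latch's upright red round knob, 44 mm from the pivot: 16 mm diameter, top 12 mm above this point, foot 12 mm below.
- latch_pivot (a point): Point on the latch's pivot axis, level with latch_knob, at x = 30, y = 75 mm of slicer; axes as slicer.
- oil_bottle: Amber oil bottle, 44 mm diameter, 120 mm tall, standing loose on the table just beyond the slicer's deck, on the side away from the robot; origin at the centre of its foot. To be left alone.
- mustard_jar: Mustard jar with yellow cap, 68 mm diameter, 90 mm tall, loose on the table at the robot's right, well clear of the slicer; origin at the centre of its foot. To be left alone.
- salt: White salt shaker, 36 mm diameter, 62 mm tall, standing loose on the deck between the pin and the blade, near the far edge; origin at the centre of its foot. To be left alone.

How it is judged:
By the outcome, as a careful person would: the job done as asked, in the order asked, and still so for the second after the job is handed in, with the robot touching nothing.
It also fails if it takes over 72 s, if anything falls off the work surface, if the arm or the gripper's body presses on something with over 40 N, if the wrist force passes 120 N, or if a joint passes its speed limit or range.

## Working session

There is one attempt and no reset: what is moved stays moved. The work goes in short steps, Python scripts to look and compute and a tool call to move; the robot and the scene stay as the last step left them, time stands still between calls to the robot, and variables do not carry over. Pictures are saved under pics/ and viewed, and the job is handed in when it is done.

Besides the shell and the picture viewer there is one more tool, called after "Call:" by a JSON object that holds its "op" and its "data". jog_arm: Moves the arm, as the interface text tells. Its arguments: {"type":"object","properties":{"deltas":{"type":"array"},"grip_force":{"type":"number"}},"required":["deltas"]}

```bash
mkdir -p pics; ls; python3 - <<'E'
from workcell import env
import cv2
print(env.state()); print(env.nose_length)
for n in ("scene","top","wrist"):
    print(n, env.camera_params(n))
    cv2.imwrite(f"pics/{n}0.png", env.grab_frame(n)[:,:,::-1])
    for l in ("pin_top","plate","plate_flange","latch_knob","salt","oil_bottle","mustard_jar","deflector"):
        try:
            r=env.look_for(n,l)
            print(l,[([round(float(v)) for v in d["xyz"]],round(d["conf"],2)) for d in r[:2]])
        except Exception as e: print(l,e)
print(env.state()["time_s"])
E
```

```text
pics
{'time_s': 0.0, 'qpos': array([ 6.62347729e+01,  1.83511713e+01,  8.97059447e+01, -6.06424211e-04,
        7.20427997e+01, -1.14585719e+00]), 'qvel': array([ 0.01978305, -0.05878115,  0.00720993,  0.08710391,  0.01445401,
       -0.03729609]), 'effort': array([ 1.10905567e-03, -4.12469959e+01, -2.31975263e+01,  7.29835778e-02,
        4.57221991e-02, -1.31688525e-04]), 'ee_pos': array([220.96258244, 530.34258501, 230.12808241]), 'ee_rot': array([-1.79900093e+02, -1.42163576e-03,  1.57380816e+02]), 'force': array([ 0.41938758, -0.04121633, -0.91841754]), 'torque': array([-0.00930492,  0.01050113,  0.01354321]), 'gripper_width': 91.49095428118581}
17.0
scene {'fx': 484.73717704265607, 'fy': 484.73717704265607, 'cx': 248.43467823414798, 'cy': 204.26388985256634, 'k1': -0.12813844310464176, 'xyz': array([1007.74533649, -611.85566588, 1126.68776466]), 'orientation': array([-147.17162839,   -0.78623725,   33.62006519])}
pin_top [([540, 131, 28], 0.59)]
plate [([543, 131, 31], 0.6), ([581, -103, 40], 0.55)]
plate_flange [([586, -107, 36], 0.85)]
latch_knob [([449, 41, 46], 0.45), ([541
[... 484 characters left out ...]
18, 124, 25], 0.93)]
plate [([582, -107, 34], 0.95)]
plate_flange [([578, -107, 35], 0.58)]
latch_knob [([461, 35, 53], 0.54)]
salt [([586, 110, 94], 0.61)]
oil_bottle [([708, 111, 85], 0.74)]
mustard_jar [([617, -320, 93], 0.63)]
deflector [([522, 124, 33], 0.7)]
wrist {'fx': 345.1611722554386, 'fy': 345.1611722554386, 'cx': 249.5079455624768, 'cy': 192.54016514244992, 'k1': -0.0934206072624534, 'xyz': array([142.84558739, 563.91433935, 385.15407673]), 'orientation': array([1.62726353e+02, 1.87684024e-02, 6.74030777e+01])}
pin_top [([399, 335, 31], 0.77)]
plate []
plate_flange []
latch_knob [([398, 338, 34], 0.17)]
salt []
oil_bottle []
mustard_jar []
deflector [([398, 337, 31], 0.86)]
1.35
```

View pics/scene0.png

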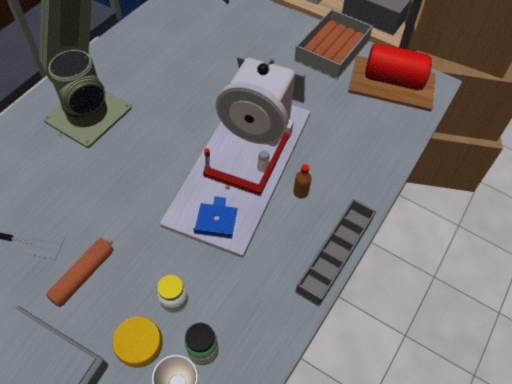

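View pics/top0.png

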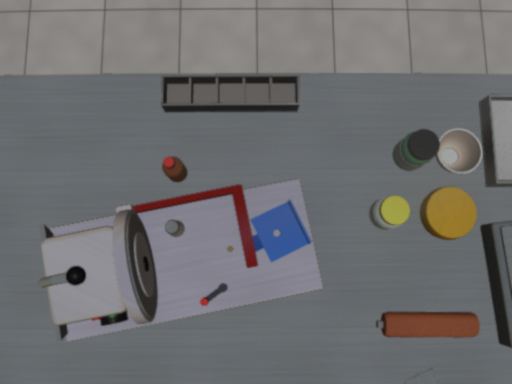

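```bash
python3 - <<'E'
import cv2
a=cv2.imread("pics/top0.png")[60:260,190:400]
cv2.imwrite("pics/top0c.png",cv2.resize(a,None,fx=2.9,fy=2.9,interpolation=cv2.INTER_CUBIC))
a=cv2.imread("pics/scene0.png")[170:330,130:340]
cv2.imwrite("pics/scene0c.png",cv2.resize(a,None,fx=3.5,fy=3.5,interpolation=cv2.INTER_CUBIC))
E
```

```text
(no output)
```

View pics/top0c.png

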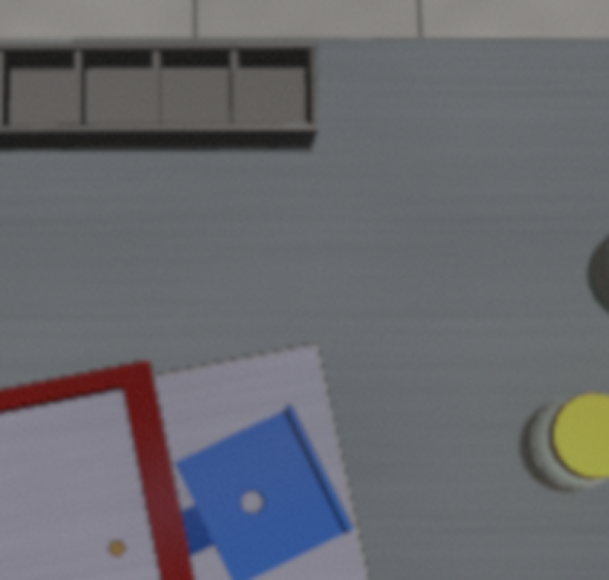

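View pics/scene0c.png

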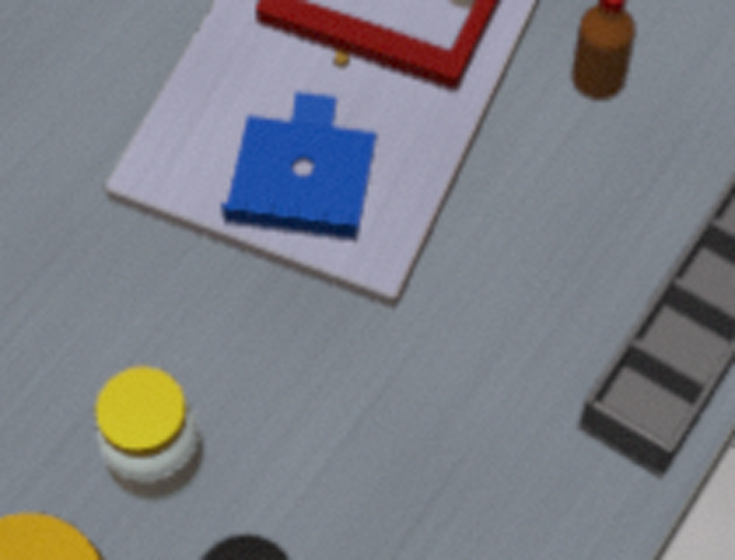

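```bash
cat > h.py <<'E'
import numpy as np, json
from scipy.spatial.transform import Rotation as Ro
from scipy.optimize import least_squares
def proj(c,P):
    P=np.atleast_2d(P); R=Ro.from_euler("xyz",c["orientation"],degrees=True).as_matrix()
    q=(P-c["xyz"])@R; s=q[:,:2]/q[:,2:]; r2=(s**2).sum(1,keepdims=True); s=s*(1+c["k1"]*r2)
    return s*[c["fx"],c["fy"]]+[c["cx"],c["cy"]]
def pose(p,pts):
    a=np.radians(p[2]); R=np.array([[np.cos(a),-np.sin(a)],[np.sin(a),np.cos(a)]])
    pts=np.atleast_2d(pts).astype(float); o=pts.copy(); o[:,:2]=pts[:,:2]@R.T+p[:2]; return o
def fit(obs,p0,verbose=True):
    # obs: list of (cam, pts3 local(z world), px)
    f=lambda p: np.concatenate([(proj(c,pose(p,P))-px).ravel() for c,P,px in obs])
    r=least_squares(f,p0,loss="soft_l1"); 
    if verbose:
        print(np.round(r.x,2)); 
        for c,P,px in obs: print(np.round(proj(c,pose(r.x,P))-px,1).tolist())
    return r.x
def inv(p,pts):
    a=np.radians(p[2]); R=np.array([[np.cos(a),-np.sin(a)],[np.sin(a),np.cos(a)]])
    return (np.atleast_2d(pts)[:,:2]-np.array(p[:2]))@R
E
python3 - <<'E'
from h import *
from workcell import env
T=env.camera_params("top"); S=env.camera_params("scene")
t=lambda l: np.array(l)/2.9+[190,60]
s=lambda l: np.array(l)/3.5+[130,170]
# slicer: x to left (+Y world), y to robot(-X world): yaw ~ 90+
SL=[[0,0,41],[-175,-120,30]]
obs=[(T,np.array(SL+[[-175,120,30],[-50,-114,140]]),np.vstack([t([[116,546],[318,346],]),[[321.5,289]],t([[151,362]])])),
 (S,np.array(SL+[[-175,120,30],[-50,-114,140]]),s([[342,56],[398,297],[107,185],[452,80]]))]
for o in ([obs[0]],[obs[1]],obs): p=fit(o,[530,130,95])
pl=[[0,0,36],[-55,50,55],[-55,-50,55]]
plT=t([[251,502],[352,529],[290,405]])
plS=s([[303,166],[222,204],[358,228]])
for o in ([(T,np.array(pl),plT)],[(S,np.array(pl),plS)],[(T,np.array(pl),plT),(S,np.array(pl),plS)]):
    q=fit(o,[580,-100,95]); print("in slicer",inv(p,[q[:2]]),q[2]-p[2])
E
python3 - <<'E'
import cv2
a=cv2.imread("pics/top0.png")[180:330,150:330]
cv2.imwrite("pics/top0d.png",cv2.resize(a,None,fx=4,fy=4,interpolation=cv2.INTER_CUBIC))
E
```

```text
[545.73   1.99 100.19]
[[-0.8, 0.6], [0.2, -0.7], [0.9, 1.3], [-0.2, -1.2]]
[ 5.5168e+02 -4.7000e-01  1.0101e+02]
[[0.2, -0.7], [-0.4, 0.5], [-1.2, 0.4], [2.0, -0.4]]
[547.71   0.97 100.5 ]
[[-0.3, -0.3], [0.3, -2.0], [1.6, -0.2], [-0.0, -2.3]]
[[-0.7, -1.7], [-2.1, -0.6], [-2.4, -1.3], [0.6, -1.3]]
[578.04 -96.85 115.59]
[[-0.1, 0.0], [0.2, 0.3], [-0.1, -0.3]]
in slicer [[-101.70207451  -11.99081086]] 15.08368842162011
[585.3  -97.89 113.87]
[[0.6, -0.0], [-0.1, 0.4], [-0.4, -0.3]]
in slicer [[-104.05196364  -18.94090533]] 13.366843105627709
[580.53 -96.88 115.11]
[[-0.1, -1.2], [0.1, -0.6], [0.2, -1.4]]
[[-0.6, -1.2], [-1.0, -0.4], [-1.2, -1.9]]
in slicer [[-102.18666185  -14.43033702]] 14.608509187472322
```

View pics/top0d.png

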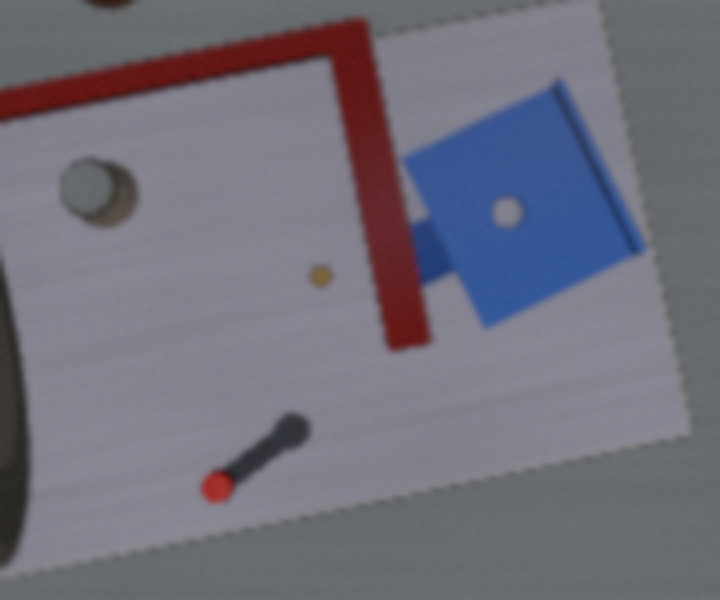

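```bash
cat >> h.py <<'E'
def delta(st,xyz,yaw):
    p=st["ee_pos"]; ps=np.radians(st["ee_rot"][2]); d=np.array(xyz)-p
    x=np.array([np.cos(ps),np.sin(ps),0]); y=np.array([np.sin(ps),-np.cos(ps),0])
    tw=-((yaw-st["ee_rot"][2]+180)%360-180)
    return [round(float(d@x)/1000,4),round(float(d@y)/1000,4),round(float(-d[2])/1000,4),round(float(tw),2)]
E
python3 - <<'E'
from h import *
from workcell import env
st=env.state()
print(delta(st,[567,-107,340],115))
E
```

```text
[-0.5645, -0.4557, -0.109, 42.38]
```

Call:
{"op": "jog_arm", "data": {"deltas": [[[0, 0, -0.04, 0, 0.065], [0, 0, -0.08, 0, 0.065], [0, 0, -0.11, 0, 0.065], [-0.564, -0.456, -0.11, 42.4, 0.065], [-0.564, -0.456, -0.11, 42.4, 0.065], [-0.564, -0.456, -0.11, 42.4, 0.065], [-0.564, -0.456, -0.11, 42.4, 0.065], [-0.564, -0.456, -0.11, 42.4, 0.065], [-0.564, -0.456, -0.11, 42.4, 0.065], [-0.564, -0.456, -0.11, 42.4, 0.065], [-0.564, -0.456, -0.11, 42.4, 0.065], [-0.564, -0.456, -0.11, 42.4, 0.065], [-0.564, -0.456, -0.11, 42.4, 0.065], [-0.564, -0.456, -0.11, 42.4, 0.065], [-0.564, -0.456, -0.11, 42.4, 0.065], [-0.564, -0.456, -0.11, 42.4, 0.065], [-0.564, -0.456, -0.11, 42.4, 0.065], [-0.564, -0.456, -0.11, 42.4, 0.065], [-0.564, -0.456, -0.11, 42.4, 0.065], [-0.564, -0.456, -0.11, 42.4, 0.065]]]}}

```text
time_s: 3.02
ee_pos: [558.8, -94.3, 341.1]
ee_rot: [180.0, 0.0, 115.0]
force: [1.3, 1.0, 1.0]
gripper_width: 64.9
```

Call:
{"op": "jog_arm", "data": {"deltas": [[[0, 0, 0, 0, 0.065], [0, 0, 0, 0, 0.065], [0, 0, 0, 0, 0.065]]]}}

```text
time_s: 3.27
ee_pos: [558.0, -91.9, 340.7]
ee_rot: [-180.0, -0.1, 115.0]
force: [-0.1, 0.4, 0.4]
gripper_width: 65.3
```

```bash
python3 - <<'E'
from workcell import env
import cv2, pickle
st=env.state(); c=env.camera_params("wrist"); a=env.grab_frame("wrist")
pickle.dump((st,c),open("w1.pkl","wb"))
print(st["ee_pos"],st["ee_rot"],c["xyz"],c["orientation"])
cv2.imwrite("pics/w1.png",a[:,:,::-1]); cv2.imwrite("pics/w1b.png",cv2.resize(a[:,:,::-1],(784,588),interpolation=cv2.INTER_CUBIC))
E
```

```text
[557.99305491 -91.87096835 340.65213918] [-1.79974721e+02 -6.94698287e-02  1.14954016e+02] [522.16353563 -14.7479599  494.94143596] [1.62781895e+02 3.35656141e-02 2.49777679e+01]
```

View pics/w1b.png

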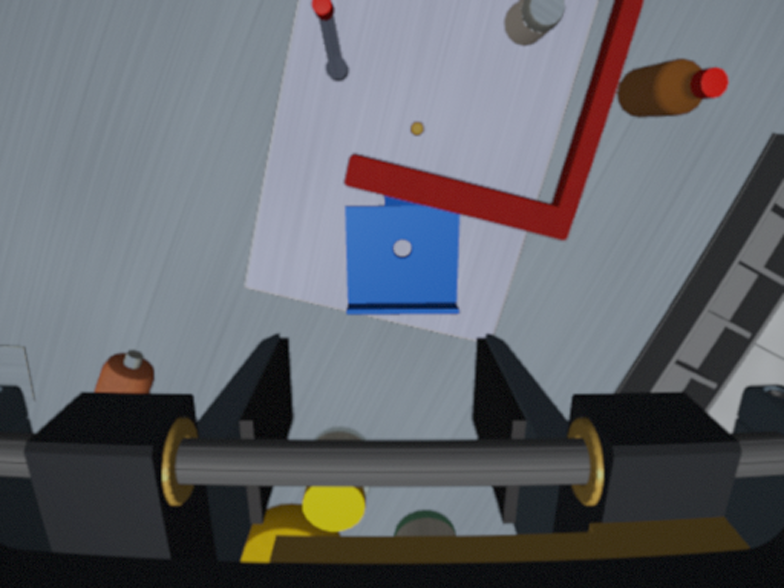

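```bash
python3 - <<'E'
from h import *
import pickle
st,c=pickle.load(open("w1.pkl","rb"))
w=lambda l:(np.array(l)+.5)/1.53125-.5
o=[(c,np.array([[0,0,41],[-175,120,30],[-175,-120,30]]),w([[417,127],[246,288],[490,341]]))]
p=fit(o,[547,1,100])
o=[(c,np.array([[0,0,36],[-55,50,55],[-55,-50,55],[38,50,36]]),w([[402,247.5],[347,314],[459,313.5],[345,206]]))]
q=fit(o,[580,-97,115]); print("in slicer",inv(p,[q[:2]]),q[2]-p[2])
print("pins pred", w([417,127]), proj(c,pose(p,[[30,75,60],[74,75,60]])), w([[338,70],[322,8]]))
# knob at z 
R=Ro.from_euler("xyz",c["orientation"],degrees=True).as_matrix()
for z in (55,60,65):
    def f(v): return (proj(c,[[v[0],v[1],z]])-w([322,7])).ravel()
    v=least_squares(f,[450,40]).x; s=inv(p,[v]); print(z,v,s,np.hypot(*(s[0]-[30,75])))
# flange midpoint
print("flange",pose(q,[[-55,0,0]]))
E
```

```text
[545.47   2.33 101.79]
[[-0.0, -0.8], [-1.6, 0.1], [2.0, 1.5]]
[579.64 -96.72 115.46]
[[0.2, 0.3], [-0.5, 0.1], [0.4, -0.1], [-0.2, -0.3]]
in slicer [[-103.95216933  -13.2044894 ]] 13.664301727350264
pins pred [272.15306122  82.76530612] [[217.70924168  41.63240125]
 [225.70587171   3.09254037]] [[220.56122449  45.54081633]
 [210.1122449    5.05102041]]
55 [440.10230252  51.4042622 ] [[69.57074378 93.1117219 ]] 43.51871130519482
60 [441.03494067  50.65243233] [[68.64416035 92.3524425 ]] 42.36128409504936
65 [441.96757881  49.90060247] [[67.71757693 91.5931631 ]] 41.20617272710672
flange [[ 603.2830882  -146.38435508    0.        ]]
```

```bash
python3 - <<'E'
from h import *
import pickle,cv2
st,c=pickle.load(open("w1.pkl","rb"))
a=cv2.imread("pics/w1.png")
g=cv2.cvtColor(a,cv2.COLOR_BGR2GRAY).astype(float); b=a.astype(float)
# subpixel edges: left edge (search along row), near edge (search along column): use red channel
r=b[:,:,2]
r=cv2.GaussianBlur(r,(3,3),0)
L=[];N=[]
for y in range(20,180,4):
    x0=161+(y-188)*(-36.6/178); seg=r[y,int(x0)-8:int(x0)+9]; d=np.gradient(seg); k=d.argmax()
    if d[k]>8: L.append((int(x0)-8+(d[max(k-2,0):k+3].clip(0)@np.arange(max(k-2,0),k+3)[:len(d[max(k-2,0):k+3])])/d[max(k-2,0):k+3].clip(0).sum(),y))
for x in range(165,320,4):
    if 224<x<302: continue
    y0=188+(x-160.5)*(34/160); seg=r[int(y0)-8:int(y0)+9,x]; d=-np.gradient(seg); k=d.argmax()
    if d[k]>8: 
        s=slice(max(k-2,0),k+3); N.append((x,int(y0)-8+d[s].clip(0)@np.arange(17)[s]/d[s].clip(0).sum()))
L=np.array(L);N=np.array(N);print(len(L),len(N))
def un(px,z):
    R=Ro.from_euler("xyz",c["orientation"],degrees=True).as_matrix()
    out=[]
    for u in px:
        v=least_squares(lambda v:(proj(c,[[v[0],v[1],z]])-u).ravel(),[560,-50]).x; out.append(v)
    return np.array(out)
for nm,px in (("L",L),("N",N)):
    P=un(px,30); l=cv2.fitLine(P.astype(np.float32),cv2.DIST_HUBER,0,0.01,0.01).ravel()
    n=np.array([-l[1],l[0]]); res=(P-l[2:])@n
    print(nm,np.degrees(np.arctan2(l[1],l[0])),np.round(res,1).tolist())
    pin=np.array([545.5,2.3]); print("dist pin",abs((pin-l[2:])@n))
E
```

```text
40 19
L -78.80444 [0.2, -0.1, -0.3, 0.2, 0.2, -0.0, -0.1, 0.3, 0.1, -0.2, -0.0, 0.2, 0.0, -0.2, 0.0, 0.2, -0.1, -0.2, 0.2, 0.1, -0.2, 0.0, 0.1, -0.1, -0.4, 0.1, -0.1, -0.4, 0.1, 0.2, -0.2, 0.0, 0.2, 0.1, -0.3, 0.2, -0.1, -0.3, 0.3, 0.4]
dist pin 118.2592115402169
N 11.278368 [0.3, 0.2, -0.0, 0.0, 0.2, -0.1, -0.1, -0.2, 0.0, 0.0, -0.1, 0.0, 0.1, 0.1, 0.1, -0.3, -0.2, 4.0, 8.2]
dist pin 175.2705483393149
```

```bash
python3 - <<'E'
from h import *
from workcell import env
st=env.state()
print(delta(st,[615.3,-171.7,54.5],115.5))
E
```

```text
[-0.0972, 0.0181, 0.2865, -0.48]
```

Call:
{"op": "jog_arm", "data": {"deltas": [[[-0.033, 0.006, 0, -0.2, 0.065], [-0.066, 0.012, 0, -0.3, 0.065], [-0.097, 0.018, 0, -0.5, 0.065], [-0.097, 0.018, 0.03, -0.5, 0.065], [-0.097, 0.018, 0.065, -0.5, 0.065], [-0.097, 0.018, 0.1, -0.5, 0.065], [-0.097, 0.018, 0.135, -0.5, 0.065], [-0.097, 0.018, 0.17, -0.5, 0.065], [-0.097, 0.018, 0.2, -0.5, 0.065], [-0.097, 0.018, 0.225, -0.5, 0.065], [-0.097, 0.018, 0.25, -0.5, 0.065], [-0.097, 0.018, 0.27, -0.5, 0.065], [-0.097, 0.018, 0.28, -0.5, 0.065], [-0.097, 0.018, 0.286, -0.5, 0.065], [-0.097, 0.018, 0.286, -0.5, 0.065], [-0.097, 0.018, 0.286, -0.5, 0.065], [-0.097, 0.018, 0.286, -0.5, 0.065]]]}}

```text
time_s: 4.73
ee_pos: [616.6, -172.5, 56.6]
ee_rot: [179.9, 0.1, 115.5]
force: [0.1, 0.1, 0.4]
gripper_width: 65.0
```

```bash
python3 - <<'E'
from workcell import env
from h import *
import cv2, pickle
st=env.state(); c=env.camera_params("wrist"); a=env.grab_frame("wrist")
pickle.dump((st,c),open("w2.pkl","wb"))
print(st["ee_pos"],st["ee_rot"],st["force"])
cv2.imwrite("pics/w2b.png",cv2.resize(a[:,:,::-1],(784,588),interpolation=cv2.INTER_CUBIC))
b=env.grab_frame("top")[:,:,::-1][150:320,180:380]
cv2.imwrite("pics/t2.png",cv2.resize(b,None,fx=3.5,fy=3.5,interpolation=cv2.INTER_CUBIC))
E
```

```text
[ 616.63567521 -172.4915294    56.59904163] [1.79867231e+02 1.11161975e-01 1.15499815e+02] [0.13629026 0.06133068 0.39449205]
```

View pics/w2b.png

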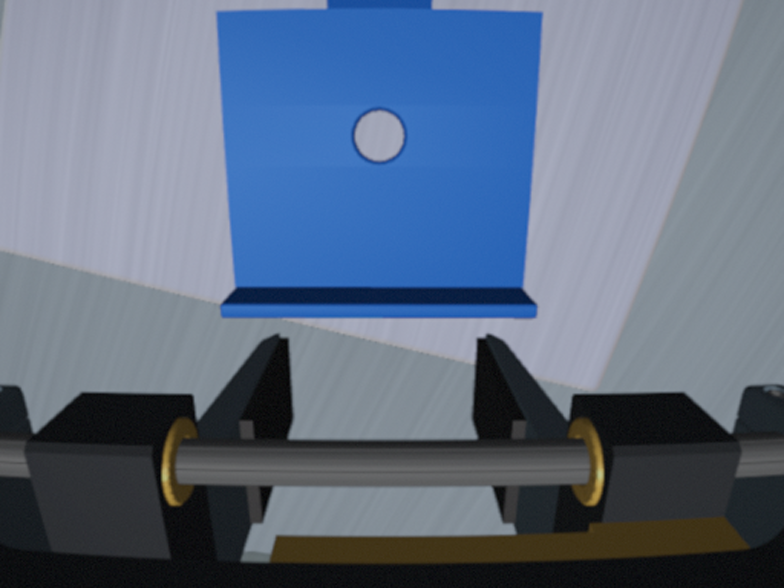

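```bash
python3 - <<'E'
from h import *
import pickle
st,c=pickle.load(open("w2.pkl","rb"))
w=lambda l:(np.array(l)+.5)/1.53125-.5
o=[(c,np.array([[0,0,36],[-55,50,55],[-55,-50,55],[38,50,36],[38,-50,36]]),w([[379.5,135],[221,318],[537,317.5],[217,12],[542,12]]))]
q=fit(o,[580,-97,115]); 
p=[546.5,2,101.2]
print("in slicer",inv(p,[q[:2]]),q[2]-p[2], "tcp in plate", inv(q,[st["ee_pos"][:2]]))
# deck near edge points in slicer x (should be -175)
for u in w([[100,274.5],[350,335],[597,391]]):
    v=least_squares(lambda v:(proj(c,[[v[0],v[1],30]])-u).ravel(),[560,-50]).x; print(inv(p,[v]))
# target: tool pose = plate at (xh,0,0) -> TCP at xh-55-16 along
for xh in (-60,-30):
    print(xh,pose(p,[[xh-71,0,0]]))
E
```

```text
[579.63 -97.03 115.46]
[[-0.1, 0.5], [-0.1, 0.3], [0.4, 0.7], [-0.5, -0.7], [0.3, -0.5]]
in slicer [[-103.58251661  -13.26764415]] 14.261932747140634 tcp in plate [[-84.03686614  -0.96694629]]
[[-174.46746409   73.57597891]]
[[-174.54329386  -20.12774989]]
[[-173.97110011 -118.18885048]]
-60 [[ 571.94470001 -126.50512535    0.        ]]
-30 [[566.11766947 -97.07647069   0.        ]]
```

```bash
cat >> h.py <<'E'
PIN=[546.5,2.0,101.2]
def tcp_for_plate(hx,hy,a,off=(-71,-1)):
    v=pose([hx,hy,a],[[off[0],off[1],0]])[0]; w=pose(PIN,[[v[0],v[1],0]])[0]; return w[:2],PIN[2]+a
E
python3 - <<'E'
from h import *
from workcell import env
st=env.state(); z=st["ee_pos"][2]
A=[(-116.5,-16.6,14.3),(-103.6,-13.3,14.3),(-64,-4.5,5.),(-40,0,0)]
for (a,b,n) in ((0,1,3),(1,2,12),(2,3,8)):
    for i in range(1,n+1):
        h=np.array(A[a])+(np.array(A[b])-A[a])*i/n
        xy,yw=tcp_for_plate(*h); print(delta(st,[*xy,z],yw))
E
```

```text
[0.0042, 0.0004, -0.0, -0.02]
[0.0086, 0.0004, -0.0, -0.02]
[0.0131, 0.0004, -0.0, -0.02]
[0.0164, -0.0005, -0.0, 0.75]
[0.0198, -0.0013, -0.0, 1.53]
[0.0232, -0.0022, -0.0, 2.3]
[0.0266, -0.0031, -0.0, 3.08]
[0.03, -0.0039, -0.0, 3.85]
[0.0335, -0.0048, -0.0, 4.63]
[0.0369, -0.0056, -0.0, 5.4]
[0.0404, -0.0065, -0.0, 6.18]
[0.0439, -0.0073, -0.0, 6.95]
[0.0474, -0.0082, -0.0, 7.73]
[0.0509, -0.009, -0.0, 8.5]
[0.0544, -0.0099, -0.0, 9.28]
[0.0575, -0.0104, -0.0, 9.9]
[0.0607, -0.011, -0.0, 10.53]
[0.0639, -0.0116, -0.0, 11.15]
[0.0671, -0.0122, -0.0, 11.78]
[0.0703, -0.0127, -0.0, 12.4]
[0.0735, -0.0133, -0.0, 13.03]
[0.0767, -0.0138, -0.0, 13.65]
[0.0799, -0.0144, -0.0, 14.28]
```

Call:
{"op": "jog_arm", "data": {"deltas": [[[0.004, 0, 0.001, 0, 0.065], [0.0085, 0, 0.002, 0, 0.065], [0.013, 0, 0.002, 0, 0.065], [0.0165, -0.0005, 0.002, 0.8, 0.065], [0.02, -0.0015, 0.002, 1.5, 0.065], [0.023, -0.002, 0.002, 2.3, 0.065], [0.0265, -0.003, 0.002, 3.1, 0.065], [0.03, -0.004, 0.002, 3.9, 0.065], [0.0335, -0.005, 0.002, 4.6, 0.065], [0.037, -0.0055, 0.002, 5.4, 0.065], [0.0405, -0.0065, 0.002, 6.2, 0.065], [0.044, -0.0075, 0.002, 7.0, 0.065], [0.0475, -0.008, 0.002, 7.7, 0.065], [0.051, -0.009, 0.002, 8.5, 0.065], [0.0545, -0.01, 0.002, 9.3, 0.065]]]}}

```text
time_s: 6.08
ee_pos: [583.1, -127.4, 53.1]
ee_rot: [180.0, 0.0, 106.1]
force: [1.9, -2.0, 0.7]
gripper_width: 65.0
```

```bash
python3 - <<'E'
from workcell import env
from h import *
import cv2, pickle
st=env.state(); c=env.camera_params("wrist"); a=env.grab_frame("wrist")
pickle.dump((st,c),open("w3.pkl","wb"))
print(st["ee_pos"],st["ee_rot"],st["force"])
cv2.imwrite("pics/w3b.png",cv2.resize(a[:,:,::-1],(784,588),interpolation=cv2.INTER_CUBIC))
E
```

```text
[ 583.12801949 -127.37880737   53.07584894] [1.79969258e+02 1.37244668e-02 1.06098748e+02] [ 1.93853559 -2.03826229  0.65101261]
```

View pics/w3b.png

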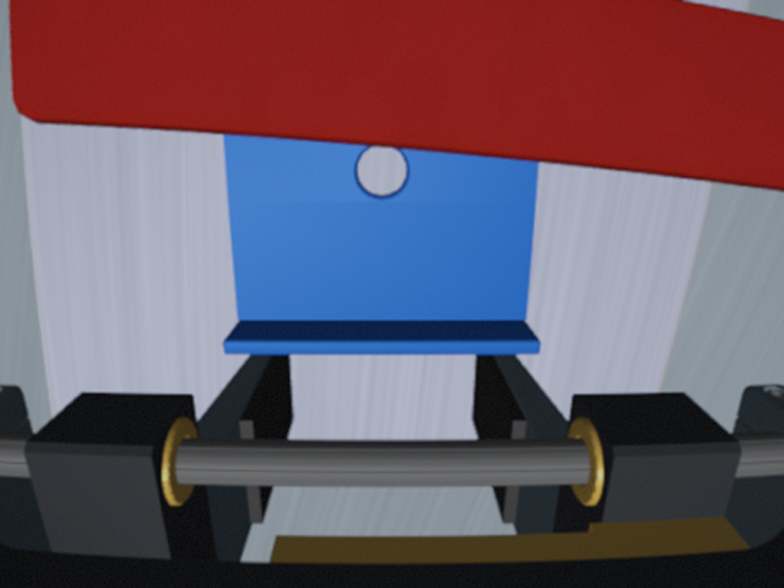

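```bash
python3 - <<'E'
from h import *
import pickle
st,c=pickle.load(open("w3.pkl","rb"))
w=lambda l:(np.array(l)+.5)/1.53125-.5
o=[(c,np.array([[0,0,36],[-55,50,55],[-55,-50,55]]),w([[382,170],[224.5,353],[539.5,353]]))]
q=fit(o,[560,-60,106]); h=inv(PIN,[q[:2]])[0]; a=q[2]-PIN[2]
off=inv(q,[st["ee_pos"][:2]])[0]
print("in slicer",h,a, "tcp in plate", off)
z=st["ee_pos"][2]
A=[(*h,a),(-42,0,0),(-24,0,0)]
for (i0,b,n) in ((0,1,8),(1,2,6)):
    for i in range(1,n+1):
        hh=np.array(A[i0])+(np.array(A[b])-A[i0])*i/n
        xy,yw=tcp_for_plate(*hh,off=off); print(hh,delta(st,[*xy,z],yw),inv(PIN,[xy]))
E
```

```text
[562.49 -56.71 106.12]
[[0.0, -0.2], [-0.6, 0.2], [0.6, 0.2]]
in slicer [-60.6966872   -4.27765001] 4.915830263491415 tcp in plate [-73.62176735  -0.21496531]
[-58.3596013   -3.74294376   4.30135148] [0.0024, -0.0011, -0.0, 0.6] [[-131.7578801    -9.47910166]]
[-56.0225154   -3.20823751   3.6868727 ] [0.0048, -0.0022, -0.0, 1.21] [[-129.47809042   -8.15690771]]
[-53.6854295   -2.67353126   3.07239391] [0.0072, -0.0034, -0.0, 1.83] [[-127.18985205   -6.83414459]]
[-51.3483436   -2.138825     2.45791513] [0.0096, -0.0045, -0.0, 2.44] [[-124.89315938   -5.51090292]]
[-49.0112577   -1.60411875   1.84343635] [0.012, -0.0056, -0.0, 3.06] [[-122.58800777   -4.1872734 ]]
[-46.6741718   -1.0694125    1.22895757] [0.0144, -0.0067, -0.0, 3.67] [[-120.27439353   -2.86334677]]
[-44.3370859   -0.53470625   0.61447878] [0.0168, -0.0079, -0.0, 4.28] [[-117.95231396   -1.53921381]]
[-42.   0.   0.] [0.0192, -0.009, -0.0, 4.9] [[-115.62176735   -0.21496531]]
[-39.   0.   0.] [0.0222, -0.0087, -0.0, 4.9] [[-112.62176735   -0.21496531]]
[-36.   0.   0.] [0.0252, -0.0085, -0.0, 4.9] [[-109.62176735   -0.21496531]]
[-33.   0.   0.] [0.0282, -0.0082, -0.0, 4.9] [[-106.62176735   -0.21496531]]
[-30.   0.   0.] [0.0312, -0.008, -0.0, 4.9] [[-103.62176735   -0.21496531]]
[-27.   0.   0.] [0.0342, -0.0077, -0.0, 4.9] [[-100.62176735   -0.21496531]]
[-24.   0.   0.] [0.0372, -0.0074, -0.0, 4.9] [[-97.62176735  -0.21496531]]
```

Call:
{"op": "jog_arm", "data": {"deltas": [[[0.0025, -0.0006, 0, 0.3, 0.065], [0.005, -0.0012, 0, 0.7, 0.065], [0.0075, -0.0018, 0, 1.1, 0.065], [0.01, -0.0024, 0, 1.5, 0.065], [0.0125, -0.003, 0, 1.9, 0.065], [0.015, -0.0036, 0, 2.3, 0.065], [0.0175, -0.0042, 0, 2.7, 0.065], [0.02, -0.0047, 0, 3.1, 0.065], [0.0225, -0.0052, 0, 3.4, 0.065], [0.025, -0.0057, 0, 3.8, 0.065], [0.0275, -0.0062, 0, 4.1, 0.065], [0.03, -0.0067, 0, 4.4, 0.065], [0.0325, -0.0071, 0, 4.7, 0.065], [0.035, -0.0074, 0, 4.9, 0.065], [0.0365, -0.0074, 0, 4.9, 0.065], [0.0365, -0.0074, 0, 4.9, 0.065]]]}}

```text
time_s: 7.47
ee_pos: [565.5, -94.0, 52.8]
ee_rot: [-180.0, -0.0, 101.3]
force: [-0.5, 0.5, 0.1]
gripper_width: 64.6
```

```bash
python3 - <<'E'
from workcell import env
from h import *
import cv2, pickle
st=env.state(); c=env.camera_params("wrist"); a=env.grab_frame("wrist")
pickle.dump((st,c),open("w4.pkl","wb"))
print(st["ee_pos"],st["ee_rot"],st["force"],inv(PIN,[st["ee_pos"][:2]]))
cv2.imwrite("pics/w4b.png",cv2.resize(a[:,:,::-1],(784,588),interpolation=cv2.INTER_CUBIC))
b=env.grab_frame("scene")[:,:,::-1][100:260,150:320]
cv2.imwrite("pics/s4.png",cv2.resize(b,None,fx=3.5,fy=3.5,interpolation=cv2.INTER_CUBIC))
E
```

```text
[565.47556586 -93.98534269  52.8281443 ] [-1.79965602e+02 -4.78798605e-02  1.01285899e+02] [-0.52372741  0.48381975  0.08261398] [[-9.78430235e+01  2.94716097e-02]]
```

View pics/w4b.png

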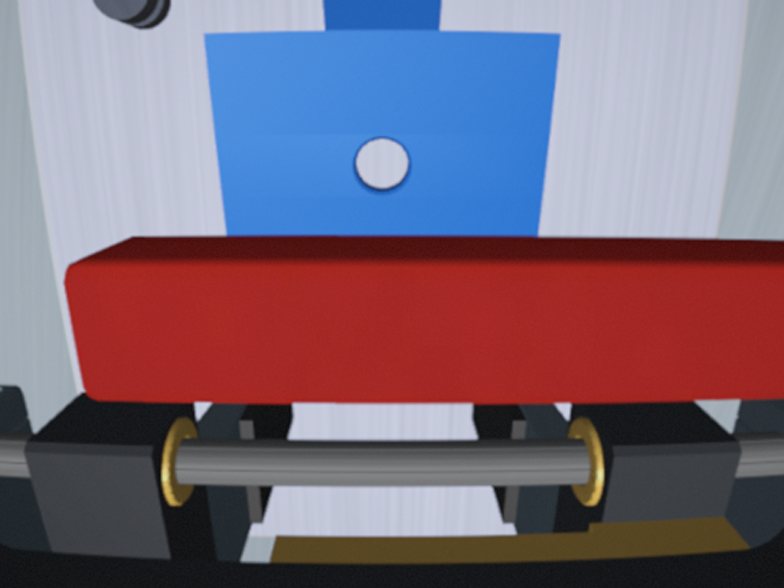

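View pics/s4.png

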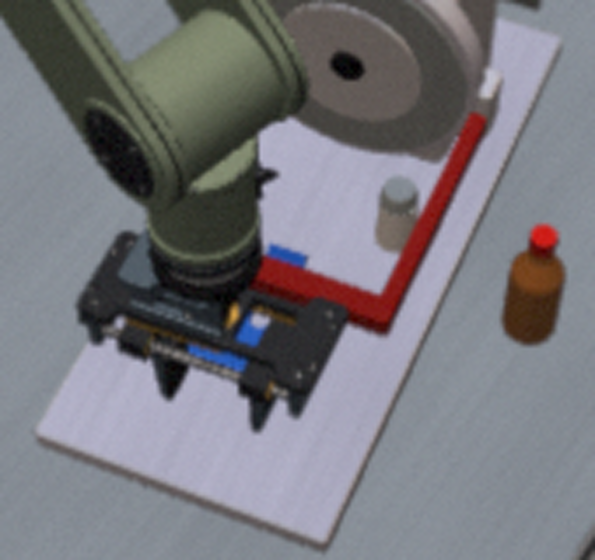

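```bash
python3 - <<'E'
from h import *
import pickle
st,c=pickle.load(open("w4.pkl","rb"))
w=lambda l:(np.array(l)+.5)/1.53125-.5
def pts3(v,P):  # v: x of rear-bottom in slicer, y, yaw, pitch(deg nose up)
    P=np.array(P,float); th=np.radians(v[3])
    X=(P[:,0]+55)*np.cos(th)-P[:,2]*np.sin(th); Z=30+(P[:,0]+55)*np.sin(th)+P[:,2]*np.cos(th)
    loc=np.c_[X,P[:,1],Z]; s=pose([v[0],v[1],v[2]],loc); return pose(PIN,s)
P=[[0,0,6],[38,50,6],[38,-50,6]]; px=w([[382.5,162.5],[205,34],[560,34.5]])
r=least_squares(lambda v:(proj(c,pts3(v,P))-px).ravel(),[-76,0,0,8])
print(r.x,r.fun.round(2))
f=lambda P:inv(PIN,pts3(r.x,P)[:,:2]).round(1).tolist()+pts3(r.x,P)[:,2].round(1).tolist()
for n,Q in (("hole",[0,0,0]),("front edge top/bot",[38,0,6]),("fb",[38,0,0]),("tip",[60,0,13]),("flange top rear",[-55,0,25])): print(n,f([Q]))
E
```

```text
[-7.62473872e+01  2.78937372e-01  3.81985892e-02  7.16643523e+00] [-0.08  1.76  0.44 -0.79 -0.36 -0.84]
hole [[-21.7, 0.3], 36.9]
front edge top/bot [[15.3, 0.3], 47.6]
fb [[16.0, 0.3], 41.6]
tip [[36.2, 0.4], 57.2]
flange top rear [[-79.4, 0.3], 54.8]
```

```bash
python3 - <<'E'
from h import *
from workcell import env
st=env.state()
w=pose(PIN,[[37,0.3,0]])[0]; print(w,delta(st,[w[0],w[1],55],101.2))
print([ (l,[(inv(PIN,[d["xyz"][:2]]).round(),round(d["conf"],2)) for d in env.look_for("scene",l)][:1]) for l in ("salt","oil_bottle")])
E
```

```text
[539.01904246  38.23707044   0.        ] [0.1351, -0.0002, -0.0021, 0.07]
[('salt', [(array([[ 91., -67.]]), 0.47)]), ('oil_bottle', [(array([[  70., -191.]]), 0.79)])]
```

Call:
{"op": "jog_arm", "data": {"deltas": [[[-0.006, 0, 0, 0, 0.065], [-0.012, 0, 0, 0, 0.065], [-0.014, 0, -0.02, 0, 0.055], [-0.014, 0, -0.055, 0, 0.055], [-0.014, 0, -0.09, 0, 0.055], [-0.014, 0, -0.125, 0, 0.055], [-0.005, 0, -0.14, 0, 0.055], [0.03, 0, -0.14, 0, 0.055], [0.065, 0, -0.14, 0, 0.055], [0.1, 0, -0.14, 0, 0.055], [0.125, 0, -0.14, 0, 0.055], [0.135, 0, -0.14, 0, 0.055], [0.135, 0, -0.14, 0, 0.055], [0.135, 0, -0.12, 0, 0.055], [0.135, 0, -0.1, 0, 0.055], [0.135, 0, -0.1, 0, 0.055], [0.135, 0, -0.1, 0, 0.055]]]}}

```text
time_s: 9.08
ee_pos: [539.3, 36.4, 152.3]
ee_rot: [-179.9, 0.0, 101.2]
force: [0.4, 0.4, 0.7]
gripper_width: 55.1
```

```bash
python3 - <<'E'
from workcell import env
from h import *
import cv2, pickle
st=env.state(); c=env.camera_params("wrist"); a=env.grab_frame("wrist")
pickle.dump((st,c),open("w5.pkl","wb"))
print(st["ee_pos"],st["ee_rot"],st["force"],inv(PIN,[st["ee_pos"][:2]]))
cv2.imwrite("pics/w5b.png",cv2.resize(a[:,:,::-1],(784,588),interpolation=cv2.INTER_CUBIC))
b=env.grab_frame("top")[:,:,::-1][150:330,60:320]
cv2.imwrite("pics/t5.png",cv2.resize(b,None,fx=3,fy=3,interpolation=cv2.INTER_CUBIC))
E
```

```text
[539.28310826  36.38932626 152.2682928 ] [-1.79870176e+02  6.38296755e-03  1.01204093e+02] [0.44611959 0.37660835 0.74438346] [[35.13615517  0.39985868]]
```

View pics/w5b.png

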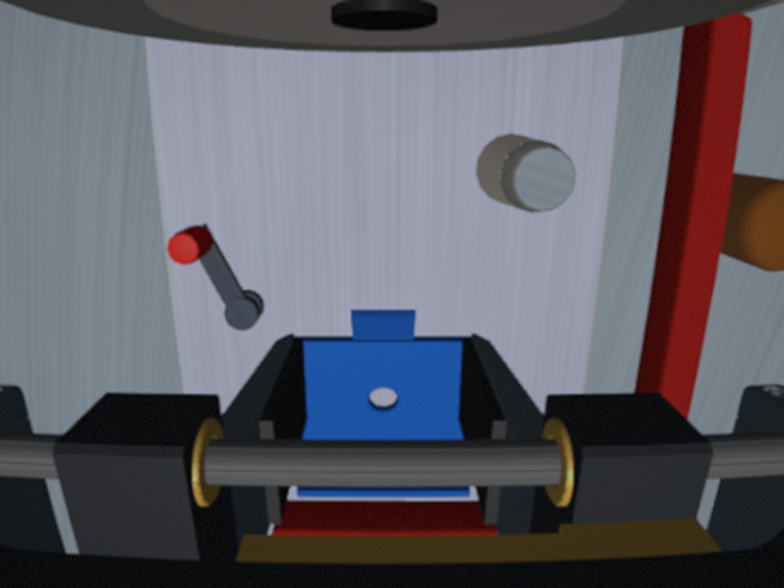

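View pics/t5.png

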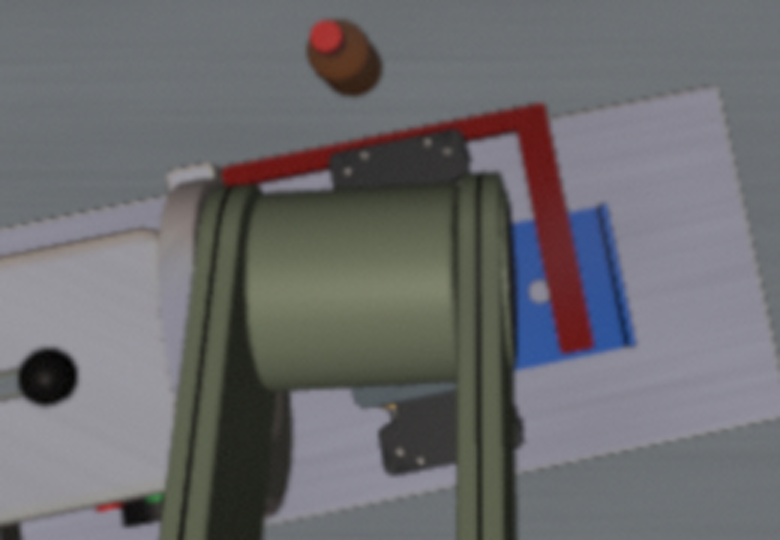

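```bash
python3 - <<'E'
from h import *
from workcell import env
import pickle
S=env.camera_params("scene");T=env.camera_params("top")
st,c=pickle.load(open("w4.pkl","rb"))
u=np.array([118,150])/3.5+[150,100]
def solve(st,cam,u,sg):
    q1=np.radians(st["qpos"][0]); ax=np.array([-np.sin(q1),np.cos(q1),0])
    f=lambda v:(proj(cam,[st["ee_pos"]*[1,1,0]+ax*v[0]+np.array([0,0,v[1]])])-u).ravel()
    r=least_squares(f,[sg*70,300]); return r.x,r.fun,np.degrees(q1)
print(solve(st,S,u,-1), "tcp z",st["ee_pos"][2])
E
```

```text
(array([-56.49367239, 369.56680493]), array([ 2.92834557e-09, -2.41347777e-08]), np.float64(-10.60372817257312)) tcp z 52.82814429600095
```

```bash
python3 - <<'E'
from h import *
from workcell import env
import pickle
S=env.camera_params("scene")
st,c=pickle.load(open("w4.pkl","rb"))
print(inv(PIN,[c["xyz"][:2]]),c["xyz"])
print((proj(S,[c["xyz"]])-[150,100])*3.5)
tx=pose([0,0,101.2],[[1,0,0]])[0]*[1,1,0]
for b in (60,85,95,105): print(b,(proj(S,[st["ee_pos"]+tx*b+np.array([0,0,154])])-[150,100])*3.5)
E
```

```text
[[-12.78966685   0.24770581]] [548.74120436 -10.59420261 207.06609162]
[[255.76044983 169.79623476]]
60 [[241.22672864 196.03437399]]
85 [[256.02471006 170.16247083]]
95 [[261.8550466  159.97673074]]
105 [[267.6352619  149.88283807]]
```

```bash
python3 - <<'E'
import cv2
a=cv2.imread("pics/s4.png")[130:230,200:340]
cv2.imwrite("pics/s4c.png",cv2.resize(a,None,fx=5,fy=5,interpolation=cv2.INTER_CUBIC))
E
```

```text
(no output)
```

View pics/s4c.png

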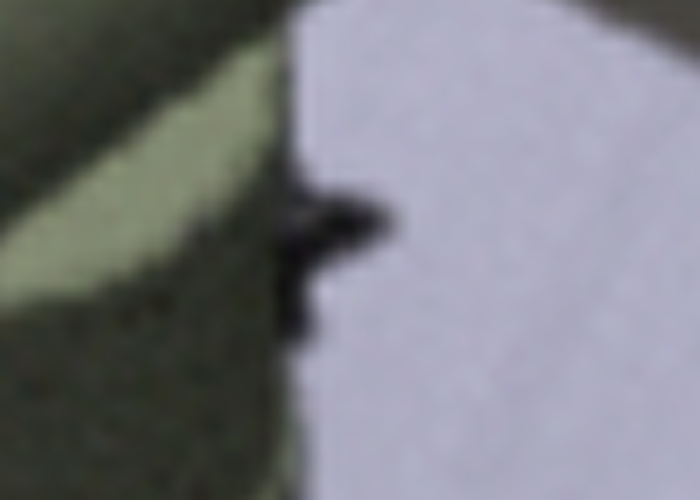

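```bash
python3 - <<'E'
from h import *
from workcell import env
import pickle,cv2
S=env.camera_params("scene");T=env.camera_params("top")
st,c=pickle.load(open("w5.pkl","rb"))
w=lambda l:(np.array(l)+.5)/1.53125-.5
print(inv(PIN,[c["xyz"][:2]]),c["xyz"])
def tri(o,x0=(500,160,150)):
    r=least_squares(lambda v:np.concatenate([(proj(cc,[v])-u).ravel() for cc,u in o]),x0)
    return inv(PIN,[r.x[:2]]).round(1),r.x[2].round(1),r.fun.round(1)
print("hub",tri([(S,[249.5,119]),(c,w([384,14])),(T,[147,264])]))
print("hub",tri([(S,[249.5,119]),(T,[147,264])]))
a=cv2.imread("pics/scene0.png")[50:160,200:320]
cv2.imwrite("pics/s0h.png",cv2.resize(a,None,fx=5,fy=5,interpolation=cv2.INTER_CUBIC))
# circles predicted of disc at x=150, radius r center z
E
```

```text
[[120.3633792    0.22413962]] [522.90142622 120.02754173 306.44496088]
hub (array([[1.523e+02, 1.000e-01]]), np.float64(147.4), array([-1. ,  0.2,  0. ,  0.2, -1.5, -0.3]))
hub (array([[149.9,  -0. ]]), np.float64(149.9), array([-1.2,  0.2, -0.6, -0.6]))
```

View pics/s0h.png

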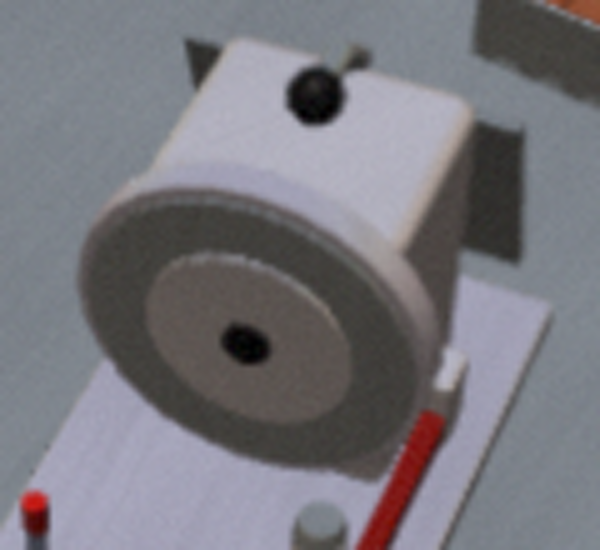

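Call:
{"op": "jog_arm", "data": {"deltas": [[[0.001, 0, 0.025, 0, 0.055], [0.001, 0, 0.05, 0, 0.055], [0.001, 0, 0.065, 0, 0.055], [0.001, 0, 0.073, 0, 0.055], [0.001, 0, 0.08, 0, 0.055], [0.001, 0, 0.087, 0, 0.055], [0.001, 0, 0.093, 0, 0.055], [0.001, 0, 0.097, 0, 0.055], [0.001, 0, 0.098, 0, 0.055], [0.001, 0, 0.098, 0, 0.055]]]}}

```text
time_s: 10.02
ee_pos: [539.4, 38.8, 55.0]
ee_rot: [180.0, -0.0, 101.3]
force: [-0.5, 0.9, 0.5]
gripper_width: 54.6
```

```bash
python3 - <<'E'
from workcell import env
from h import *
import cv2, pickle
st=env.state(); c=env.camera_params("wrist"); a=env.grab_frame("wrist")
pickle.dump((st,c),open("w6.pkl","wb"))
print(st["ee_pos"],st["ee_rot"],st["force"],inv(PIN,[st["ee_pos"][:2]]))
cv2.imwrite("pics/w6b.png",cv2.resize(a[:,:,::-1],(784,588),interpolation=cv2.INTER_CUBIC))
b=env.grab_frame("top")[:,:,::-1][150:330,60:320]
cv2.imwrite("pics/t6.png",cv2.resize(b,None,fx=3,fy=3,interpolation=cv2.INTER_CUBIC))
E
```

```text
[539.36311005  38.77649071  55.01814024] [ 1.79988017e+02 -2.21644506e-03  1.01279191e+02] [-0.48955282  0.92607397  0.46392149] [[37.46231735 -0.14228883]]
```

View pics/w6b.png

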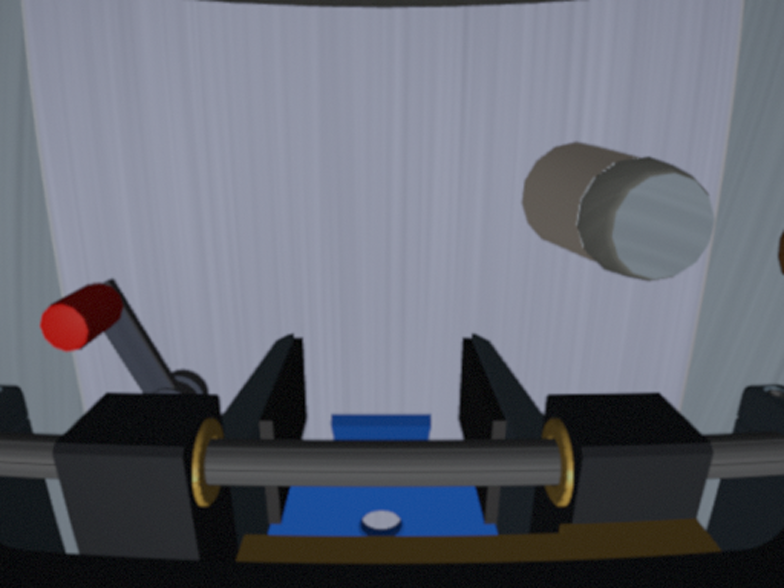

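View pics/t6.png

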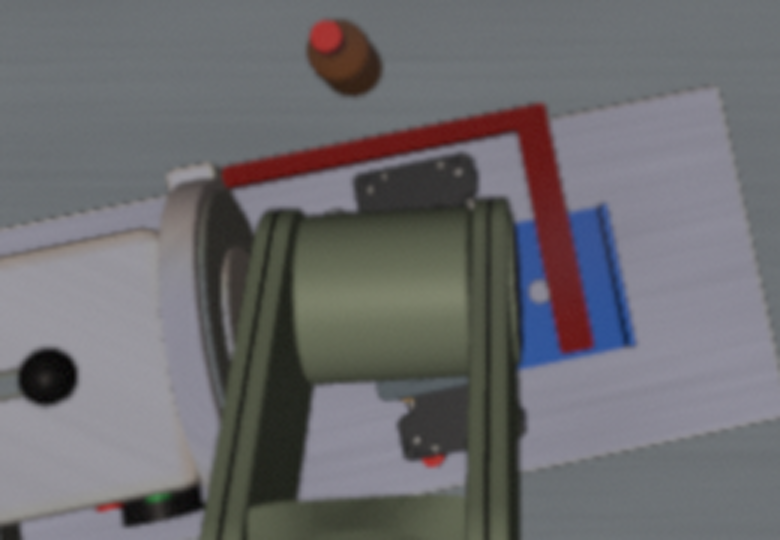

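Call:
{"op": "jog_arm", "data": {"deltas": [[[0, 0, 0, 0, 0.02], [0, 0, 0, 0, 0.02], [0, 0, 0, 0, 0.02], [0, 0, 0, 0, 0.02], [0, 0, 0, 0, 0.02], [0, 0, 0, 0, 0.02], [0, 0, 0, 0, 0.02]]], "grip_force": 12}}

```text
time_s: 10.7
ee_pos: [539.3, 38.8, 55.0]
ee_rot: [180.0, -0.0, 101.3]
force: [-1.0, 0.2, 1.4]
gripper_width: 31.7
```

Call:
{"op": "jog_arm", "data": {"deltas": [[[0.0015, 0, 0, 0, 0.02], [0.003, 0, 0, 0, 0.02], [0.0045, 0, 0, 0, 0.02], [0.006, 0, 0, 0, 0.02], [0.0075, 0, 0, 0, 0.02], [0.009, 0, 0, 0, 0.02], [0.0105, 0, 0, 0, 0.02], [0.012, 0, 0, 0, 0.02], [0.012, 0, 0, 0, 0.02]]]}}

```text
time_s: 11.45
ee_pos: [536.9, 51.0, 55.1]
ee_rot: [180.0, -0.0, 101.3]
force: [0.4, -1.5, 2.3]
gripper_width: 31.5
```

```bash
cat > snap.py <<'E'
import sys
from workcell import env
from h import *
import cv2, pickle
k=sys.argv[1]
st=env.state(); c=env.camera_params("wrist"); a=env.grab_frame("wrist")
pickle.dump((st,c),open(f"w{k}.pkl","wb"))
print(st["ee_pos"],st["ee_rot"],st["force"],inv(PIN,[st["ee_pos"][:2]]))
cv2.imwrite(f"pics/w{k}b.png",cv2.resize(a[:,:,::-1],(784,588),interpolation=cv2.INTER_CUBIC))
b=env.grab_frame("top")[:,:,::-1]; cv2.imwrite(f"pics/tf{k}.png",b); b=b[150:330,60:320]
cv2.imwrite(f"pics/t{k}.png",cv2.resize(b,None,fx=3,fy=3,interpolation=cv2.INTER_CUBIC))
b=env.grab_frame("scene")[:,:,::-1]; cv2.imwrite(f"pics/sf{k}.png",b); b=b[100:260,150:320]
cv2.imwrite(f"pics/s{k}.png",cv2.resize(b,None,fx=3.5,fy=3.5,interpolation=cv2.INTER_CUBIC))
E
python3 snap.py 7
```

```text
[536.93665575  51.04233002  55.06171569] [ 1.79978224e+02 -3.03864295e-02  1.01281592e+02] [ 0.41380649 -1.46797002  2.31870239] [[49.96585643 -0.14449331]]
```

View pics/w7b.png

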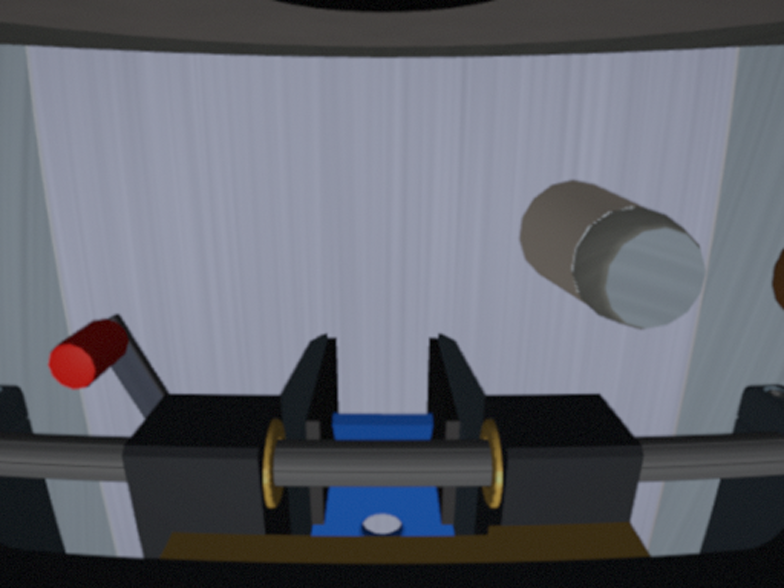

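View pics/t7.png

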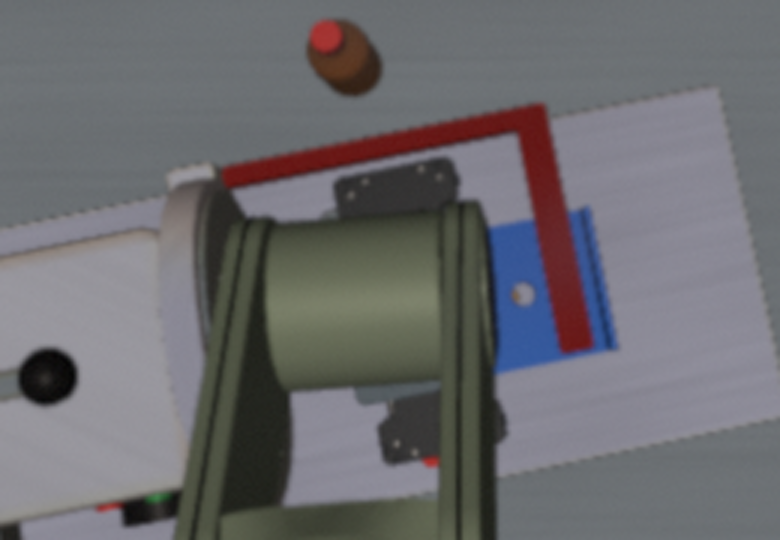

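View pics/s7.png

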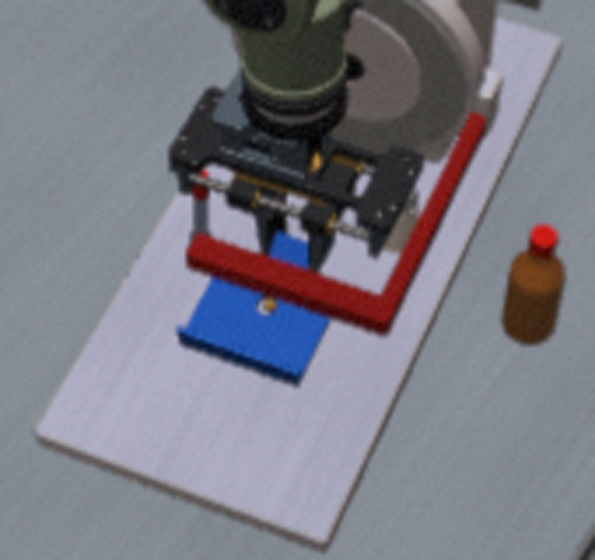

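Call:
{"op": "jog_arm", "data": {"deltas": [[[0.001, 0, 0, 0, 0.02], [0.002, 0, 0, 0, 0.02], [0.003, 0, 0, 0, 0.02], [0.004, 0, 0, 0, 0.02], [0.005, 0, 0, 0, 0.02], [0.006, 0, 0, 0, 0.02], [0.007, 0, 0, 0, 0.02], [0.007, 0, 0, 0, 0.02]]], "grip_force": 8}}

```text
time_s: 12.27
ee_pos: [534.9, 57.7, 54.6]
ee_rot: [-179.9, -0.0, 101.3]
force: [-1.0, -0.0, -1.5]
gripper_width: 31.7
```

```bash
python3 snap.py 8; python3 - <<'E'
import cv2, numpy as np
k=8
a=cv2.imread(f"pics/sf{k}.png")[165:215,195:255]; b=cv2.imread(f"pics/tf{k}.png")[210:280,210:280]
a=cv2.resize(a,(420,350),interpolation=cv2.INTER_CUBIC);b=cv2.resize(b,(350,350),interpolation=cv2.INTER_CUBIC)
cv2.imwrite(f"pics/c{k}.png",np.hstack([a,b]))
E
```

```text
[534.9421127   57.70676254  54.55153277] [-1.79927177e+02 -3.18097741e-02  1.01277302e+02] [-1.01629536 -0.01131307 -1.45164501] [[56.89077464  0.51760226]]
```

View pics/c8.png

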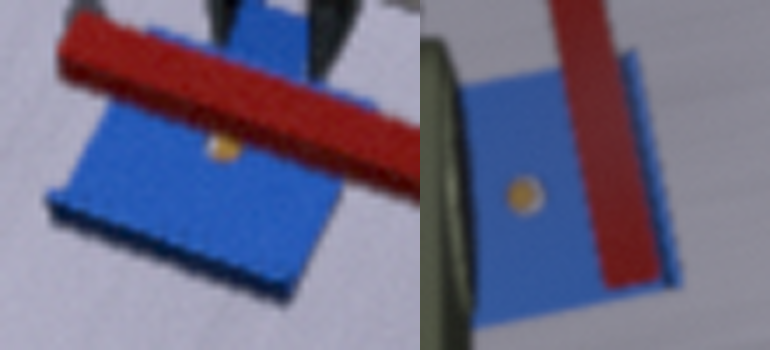

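View pics/w8b.png

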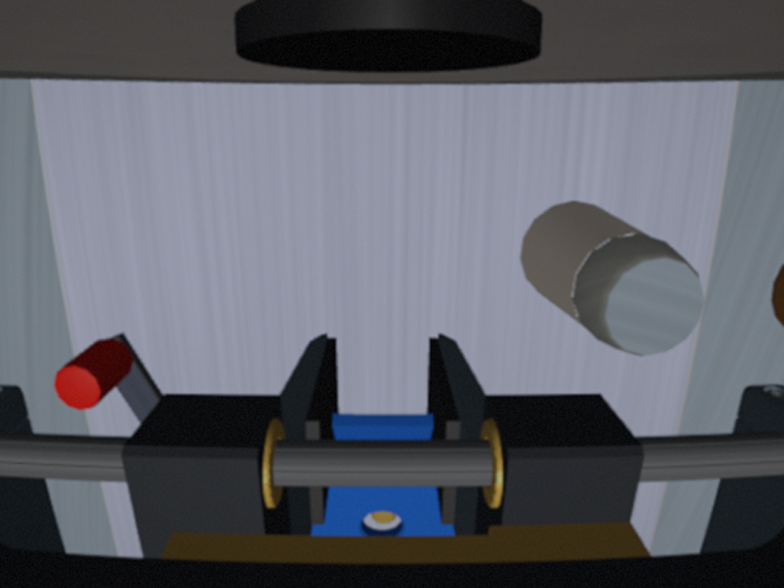

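Call:
{"op": "jog_arm", "data": {"deltas": [[[0.0007, 0, 0, 0, 0.02], [0.0014, 0, 0, 0, 0.02], [0.002, 0, 0, 0, 0.02], [0.0025, 0, 0, 0, 0.02], [0.0025, 0, 0, 0, 0.02]]], "grip_force": 5}}

```text
time_s: 12.83
ee_pos: [535.1, 59.9, 55.0]
ee_rot: [180.0, -0.0, 101.3]
force: [-0.5, -1.3, -1.1]
gripper_width: 31.8
```

```bash
python3 snap.py 9; python3 - <<'E'
import cv2, numpy as np
k=9
a=cv2.imread(f"pics/sf{k}.png")[165:215,195:255]; b=cv2.imread(f"pics/tf{k}.png")[210:280,210:280]
a=cv2.resize(a,(420,350),interpolation=cv2.INTER_CUBIC);b=cv2.resize(b,(350,350),interpolation=cv2.INTER_CUBIC)
c=cv2.imread(f"pics/w{k}b.png")[350:588,250:520]; c=cv2.resize(c,(397,350))
cv2.imwrite(f"pics/c{k}.png",cv2.resize(np.hstack([a,b,c]),(800,240)))
E
```

```text
[535.11362426  59.92006369  54.97671718] [ 1.79986835e+02 -1.27590599e-03  1.01284750e+02] [-0.46969393 -1.29456323 -1.12098897] [[59.02861038 -0.08054201]]
```

View pics/c9.png

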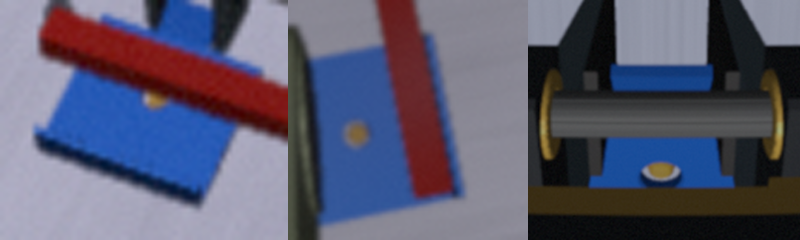

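Call:
{"op": "jog_arm", "data": {"deltas": [[[0, 0, 0, 0, 0.045], [0, 0, 0, 0, 0.045], [0, 0, 0, 0, 0.045], [0, 0, 0, 0, 0.045]]]}}

```text
time_s: 13.32
ee_pos: [535.2, 59.9, 55.1]
ee_rot: [180.0, -0.0, 101.3]
force: [-0.5, 0.7, 0.9]
gripper_width: 45.0
```

```bash
python3 snap.py 10; python3 - <<'E'
import cv2, numpy as np
k=10
a=cv2.imread(f"pics/sf{k}.png")[165:215,195:255]; b=cv2.imread(f"pics/tf{k}.png")[210:280,210:280]
a=cv2.resize(a,(420,350),interpolation=cv2.INTER_CUBIC);b=cv2.resize(b,(350,350),interpolation=cv2.INTER_CUBIC)
c=cv2.imread(f"pics/w{k}b.png")[350:588,250:520]; c=cv2.resize(c,(397,350))
cv2.imwrite(f"pics/c{k}.png",cv2.resize(np.hstack([a,b,c]),(800,240)))
E
```

```text
[535.23086404  59.92273348  55.12030609] [ 1.79969587e+02 -4.57366971e-03  1.01280489e+02] [-0.50842253  0.68173854  0.85243458] [[59.00845733 -0.19606754]]
```

View pics/c10.png

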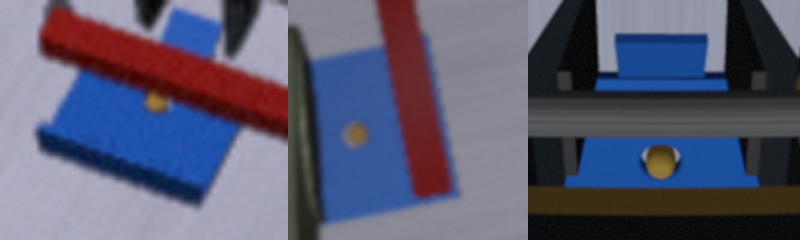

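Call:
{"op": "jog_arm", "data": {"deltas": [[[0, 0, -0.02, 0, 0.045], [0, 0, -0.055, 0, 0.045], [0, 0, -0.09, 0, 0.045], [0, 0, -0.125, 0, 0.045], [-0.04, 0, -0.15, 0, 0.045], [-0.08, 0, -0.15, 0, 0.045], [-0.1, 0, -0.15, 0, 0.045], [-0.1, 0, -0.15, 0, 0.045], [-0.1, 0, -0.15, 0, 0.045], [-0.1, 0, -0.15, 0, 0.045]]]}}

```text
time_s: 14.3
ee_pos: [554.2, -37.8, 204.6]
ee_rot: [-180.0, -0.1, 101.3]
force: [-0.0, 0.9, -0.3]
gripper_width: 45.3
```

```bash
python3 snap.py 11
```

```text
[554.15284925 -37.76518973 204.56162611] [-1.79950908e+02 -5.49219507e-02  1.01261590e+02] [-0.04622292  0.9455771  -0.26875938] [[-40.49431408   0.2166639 ]]
```

View pics/w11b.png

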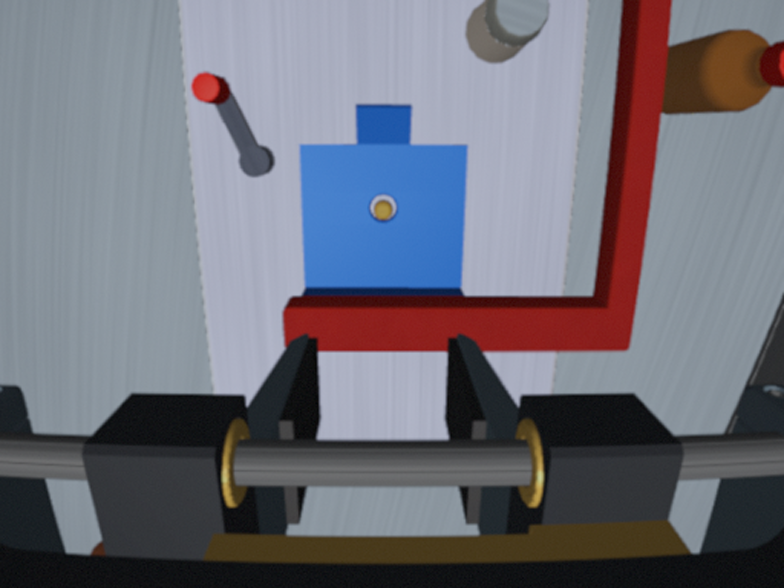

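```bash
python3 - <<'E'
from h import *
import pickle
w=lambda l:(np.array(l)+.5)/1.53125-.5
K={}
for k,kn,pv,pn in (("11",[210,87],[258,161],[382.5,211]),("1",[322,7.5],[338,70],[417,127]),("5",[185,245],[242,310],None)):
    st,c=pickle.load(open(f"w{k}.pkl","rb"))
    def un(u,z): return least_squares(lambda v:(proj(c,[[v[0],v[1],z]])-w(u)).ravel(),[500,0]).x
    print(k,"pin",un(pn,41) if pn else None, inv(PIN,[un(pn,41)]) if pn else None,"pivot",inv(PIN,[un(pv,46)]),[inv(PIN,[un(kn,z)]).round(1).tolist() for z in (60,65,70)])
    K[k]=(c,w(kn))
r=least_squares(lambda v:np.concatenate([(proj(c,[v])-u).ravel() for c,u in K.values()]),[450,40,65]); print(r.x,r.fun.round(1),inv(PIN,[r.x[:2]]))
E
```

```text
11 pin [546.27094802   0.85882637] [[-1.07495039  0.44634484]] pivot [[28.93848348 72.79327427]] [[[69.4, 93.7]], [[69.0, 92.1]], [[68.5, 90.6]]]
1 pin [545.9042913   1.4898819] [[-0.38469589  0.68344598]] pivot [[27.433713   73.43549123]] [[[67.9, 93.9]], [[66.9, 93.2]], [[66.0, 92.4]]]
5 pin None None pivot [[30.98831421 74.38133837]] [[[68.8, 95.8]], [[69.8, 93.8]], [[70.9, 91.9]]]
[440.52709532  51.21810827  60.87507477] [-1.1  0.6 -0.3 -1.2  1.4  0.1] [[68.86433543 94.39481985]]
```

```bash
cat > kn.py <<'E'
from h import *
PV=np.array([29.5,75.0])
def knob(th): t=np.radians(th); return PV+44*np.array([np.cos(t),-np.sin(t)])
def tgt(th,a,z,dx=0,dy=0):
    k=knob(th)+[dx,dy]; w=pose(PIN,[[k[0],k[1],0]])[0]; return [w[0],w[1],z],PIN[2]+a
E
python3 - <<'E'
from kn import *
from workcell import env
st=env.state(); print(knob(-26))
print(delta(st,*tgt(-26,20,205)),delta(st,*tgt(-26,20,69.5)))
E
```

```text
[69.04693804 94.28833046]
[0.1092, -0.094, -0.0003, -19.84] [0.1092, -0.094, 0.1352, -19.84]
```

Call:
{"op": "jog_arm", "data": {"deltas": [[[0.03, -0.026, 0, -5, 0.05], [0.06, -0.052, 0, -10, 0.05], [0.09, -0.078, 0, -16, 0.05], [0.109, -0.094, 0, -20, 0.05], [0.109, -0.094, 0.03, -20, 0.05], [0.109, -0.094, 0.06, -20, 0.05], [0.109, -0.094, 0.08, -20, 0.05], [0.109, -0.094, 0.09, -20, 0.05], [0.109, -0.094, 0.09, -20, 0.05], [0.109, -0.094, 0.09, -20, 0.05], [0.109, -0.094, 0.09, -20, 0.05]]]}}

```text
time_s: 15.37
ee_pos: [441.8, 50.8, 115.7]
ee_rot: [179.9, 0.0, 121.3]
force: [-0.2, -0.0, -0.3]
gripper_width: 50.1
```

```bash
python3 snap.py 12
```

```text
[441.78109644  50.77057819 115.7215671 ] [1.79909584e+02 3.39161371e-02 1.21319973e+02] [-0.22174    -0.0083751  -0.34589395] [[68.1817584 93.2516267]]
```

View pics/w12b.png

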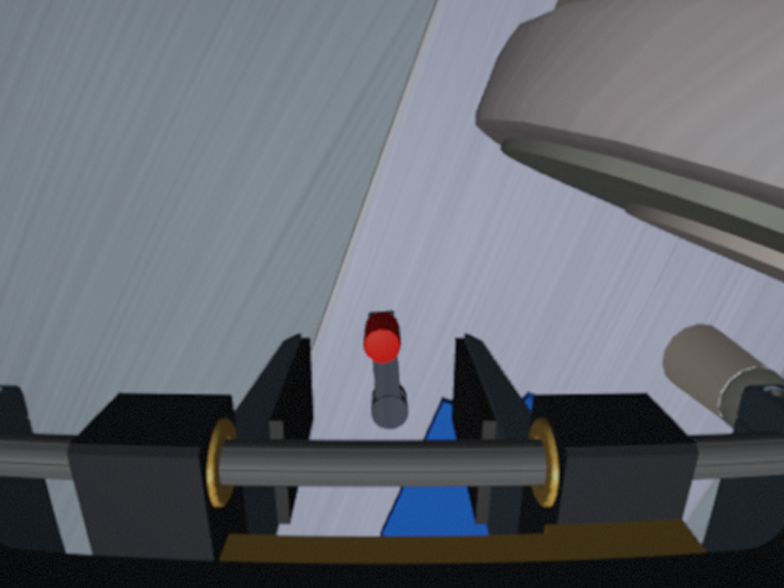

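View pics/s12.png

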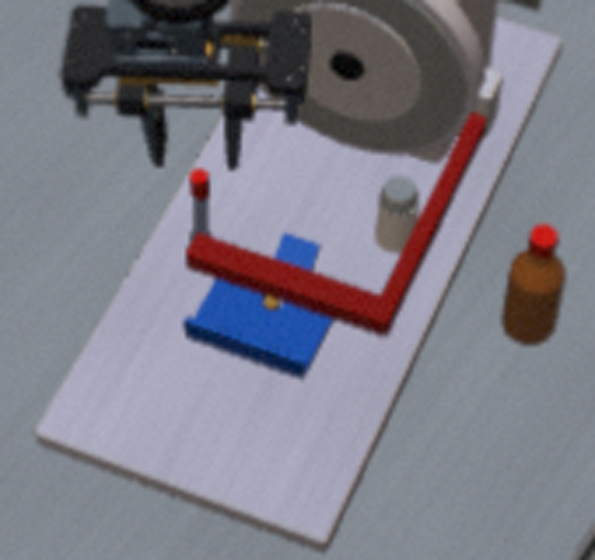

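```bash
python3 - <<'E'
from kn import *
import pickle
w=lambda l:(np.array(l)+.5)/1.53125-.5
st,c=pickle.load(open("w12.pkl","rb"))
q=[st["ee_pos"][0],st["ee_pos"][1],st["ee_rot"][2]]
for z in (61,65,69):
    v=least_squares(lambda v:(proj(c,[[v[0],v[1],z]])-w([382,346])).ravel(),[500,0]).x
    print(z,inv(PIN,[v]),"tool frame",inv(q,[v]))
print(delta(st,*tgt(-26,20,69.5)))
E
```

```text
61 [[65.73694934 92.37221328]] tool frame [[-2.59811993  0.01523593]]
65 [[67.31676641 92.95463727]] tool frame [[-0.91436585  0.01868056]]
69 [[68.89658348 93.53706127]] tool frame [[0.76938824 0.0221252 ]]
[0.0012, -0.0007, 0.0462, 0.12]
```

Call:
{"op": "jog_arm", "data": {"deltas": [[[0, 0, 0.015, 0, 0.05], [0, 0, 0.03, 0, 0.05], [0, 0, 0.042, 0, 0.05], [0, 0, 0.047, 0, 0.05], [0, 0, 0.047, 0, 0.03], [0, 0, 0.047, 0, 0.01], [0, 0, 0.047, 0, 0.01], [0, 0, 0.047, 0, 0.01], [0, 0, 0.047, 0, 0.01], [0, 0, 0.047, 0, 0.01]]], "grip_force": 5}}

```text
time_s: 16.35
ee_pos: [441.5, 50.4, 68.4]
ee_rot: [179.9, 0.0, 121.3]
force: [-1.1, 0.7, 1.1]
gripper_width: 15.7
```

```bash
python3 - <<'E'
from kn import *
from workcell import env
st=env.state(); s=inv(PIN,[st["ee_pos"][:2]])[0]; d=s-PV
th0=-np.degrees(np.arctan2(d[1],d[0])); print(s,np.hypot(*d),th0)
for th in np.linspace(th0,46,20)[1:]:
    a=np.interp(th,[-26,0,20,40,60,90],[20,20,24,30,22,5])
    dd=delta(st,*tgt(th,a,68.5)); print([round(v,4) for v in dd])
E
```

```text
[67.84117096 93.6411382 ] 42.63258641146007 -25.928610985002745
[0.0016, 0.0028, -0.0001, 0.08]
[0.0016, 0.0057, -0.0001, 0.08]
[0.0014, 0.0086, -0.0001, 0.08]
[0.001, 0.0115, -0.0001, 0.08]
[0.0004, 0.0143, -0.0001, 0.08]
[-0.0003, 0.0171, -0.0001, 0.08]
[-0.0012, 0.0199, -0.0001, -0.04]
[-0.0024, 0.0225, -0.0001, -0.79]
[-0.0036, 0.0252, -0.0001, -1.55]
[-0.0051, 0.0277, -0.0001, -2.31]
[-0.0067, 0.0301, -0.0001, -3.07]
[-0.0085, 0.0324, -0.0001, -3.82]
[-0.0104, 0.0346, -0.0001, -4.91]
[-0.0125, 0.0366, -0.0001, -6.04]
[-0.0147, 0.0385, -0.0001, -7.18]
[-0.017, 0.0403, -0.0001, -8.32]
[-0.0194, 0.0419, -0.0001, -9.45]
[-0.022, 0.0433, -0.0001, -9.04]
[-0.0246, 0.0446, -0.0001, -7.52]
```

Call:
{"op": "jog_arm", "data": {"deltas": [[[0.001, 0.003, 0, 0, 0.01], [0.0012, 0.006, 0, 0, 0.01], [0.0012, 0.009, 0, 0, 0.01], [0.001, 0.0115, 0, 0, 0.01], [0.0004, 0.0145, 0, 0, 0.01], [-0.0003, 0.017, 0, 0, 0.01], [-0.0012, 0.02, 0, 0, 0.01], [-0.0024, 0.0225, 0, -0.8, 0.01], [-0.0036, 0.025, 0, -1.5, 0.01], [-0.005, 0.0275, 0, -2.3, 0.01], [-0.0067, 0.03, 0, -3, 0.01], [-0.0085, 0.0325, 0, -4, 0.01], [-0.0105, 0.0345, 0, -5, 0.01], [-0.0125, 0.0365, 0, -6, 0.01], [-0.0147, 0.0385, 0, -7, 0.01], [-0.017, 0.0403, 0, -8, 0.01], [-0.0195, 0.042, 0, -9, 0.01], [-0.022, 0.0433, 0, -9, 0.01], [-0.0246, 0.0446, 0, -7.5, 0.01]]]}}

```text
time_s: 17.93
ee_pos: [492.0, 52.3, 67.9]
ee_rot: [-180.0, -0.0, 128.7]
force: [-3.2, -0.0, -1.3]
gripper_width: 15.8
```

```bash
python3 snap.py 13; python3 - <<'E'
from kn import *
from workcell import env
st=env.state(); s=inv(PIN,[st["ee_pos"][:2]])[0]; d=s-PV
th0=-np.degrees(np.arctan2(d[1],d[0])); print(s,np.hypot(*d),th0)
for th in np.linspace(th0,93,14)[1:]:
    a=np.interp(th,[-26,0,20,40,60,90,93],[20,20,24,30,22,0,0])
    dd=delta(st,*tgt(th,a,68.5)); print(round(th),[round(v,4) for v in dd])
E
```

```text
[492.04884275  52.26082489  67.88464143] [-1.79982675e+02 -1.47905765e-02  1.28720152e+02] [-3.2397672  -0.03028637 -1.34467774] [[59.87990049 43.65176471]]
[59.56227126 43.28511875] 43.698670989375906 46.532362643857795
50 [-0.0026, 0.001, -0.0006, 1.62]
54 [-0.0053, 0.0015, -0.0006, 3.05]
57 [-0.008, 0.0018, -0.0006, 4.48]
61 [-0.0107, 0.002, -0.0006, 6.18]
64 [-0.0135, 0.0019, -0.0006, 8.81]
68 [-0.0162, 0.0018, -0.0006, 11.43]
72 [-0.0189, 0.0014, -0.0006, 14.05]
75 [-0.0216, 0.0009, -0.0006, 16.67]
79 [-0.0243, 0.0002, -0.0006, 19.29]
82 [-0.0269, -0.0006, -0.0006, 21.91]
86 [-0.0295, -0.0017, -0.0006, 24.53]
89 [-0.0319, -0.0028, -0.0006, 27.15]
93 [-0.0343, -0.0041, -0.0006, 27.58]
```

View pics/s13.png

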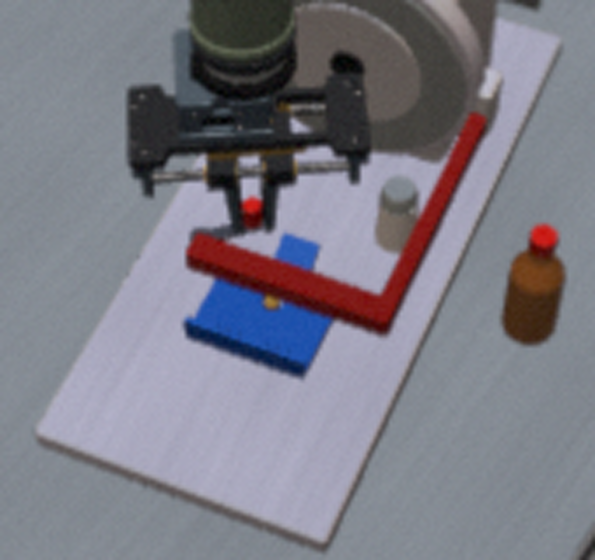

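View pics/w13b.png

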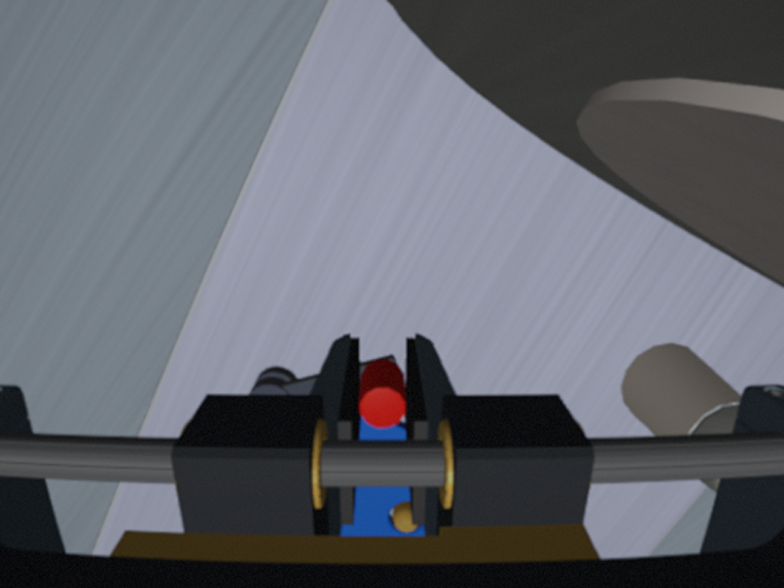

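Call:
{"op": "jog_arm", "data": {"deltas": [[[-0.0026, 0.001, -0.001, 1.6, 0.01], [-0.0053, 0.0015, -0.001, 3, 0.01], [-0.008, 0.0018, -0.001, 4.5, 0.01], [-0.0107, 0.002, -0.001, 6.2, 0.01], [-0.0135, 0.0019, -0.001, 8.8, 0.01], [-0.0162, 0.0018, -0.001, 11.4, 0.01], [-0.0189, 0.0014, -0.001, 14, 0.01], [-0.0216, 0.0009, -0.001, 16.7, 0.01], [-0.0243, 0.0002, -0.001, 19.3, 0.01], [-0.027, -0.0006, -0.001, 21.9, 0.01], [-0.027, -0.0006, -0.001, 21.9, 0.01]]], "grip_force": 6}}

```text
time_s: 19.0
ee_pos: [508.6, 30.9, 68.8]
ee_rot: [-180.0, -0.0, 106.7]
force: [-2.1, -0.5, -3.2]
gripper_width: 15.7
```

```bash
python3 snap.py 14; python3 - <<'E'
from kn import *
from workcell import env
st=env.state(); s=inv(PIN,[st["ee_pos"][:2]])[0]; d=s-PV
th0=-np.degrees(np.arctan2(d[1],d[0])); print(s,np.hypot(*d),th0)
for th in np.linspace(th0,96,6)[1:]:
    dd=delta(st,*tgt(th,np.interp(th,[82,90],[5,0]),68.5)); print(round(th),[round(v,4) for v in dd])
E
```

```text
[508.5851528   30.85955461  68.830811  ] [-1.79998628e+02 -2.31556643e-02  1.06740437e+02] [-2.08944372 -0.48527672 -3.21597355] [[35.67429462 31.58724796]]
[35.75260862 31.58995631] 43.85803241890001 81.80371648305997
85 [-0.0022, 0.0002, 0.0004, 2.36]
87 [-0.0044, 0.0001, 0.0004, 4.14]
90 [-0.0065, -0.0001, 0.0004, 5.71]
93 [-0.0087, -0.0003, 0.0004, 5.71]
96 [-0.0108, -0.0007, 0.0004, 5.71]
```

View pics/w14b.png

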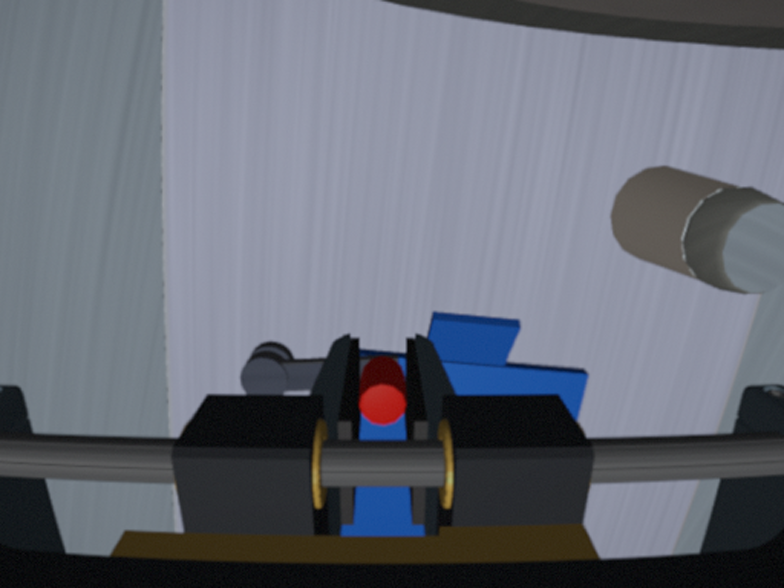

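Call:
{"op": "jog_arm", "data": {"deltas": [[[-0.0022, 0.0002, 0, 2.4, 0.01], [-0.0044, 0.0001, 0, 4.1, 0.01], [-0.0065, 0, 0, 5.7, 0.01], [-0.0087, -0.0003, 0, 5.7, 0.01], [-0.0108, -0.0006, 0, 5.7, 0.01], [-0.0125, -0.0006, 0, 5.7, 0.01], [-0.0125, -0.0006, 0, 5.7, 0.01]]]}}

```text
time_s: 19.73
ee_pos: [511.3, 20.0, 69.2]
ee_rot: [180.0, -0.2, 101.1]
force: [-3.2, 6.6, -1.9]
gripper_width: 15.7
```

```bash
python3 snap.py 15
```

```text
[511.30254079  20.01277715  69.2025128 ] [ 1.79992031e+02 -1.52045478e-01  1.01147095e+02] [-3.19022894  6.63342082 -1.94038176] [[24.50628226 31.02842898]]
```

View pics/w15b.png

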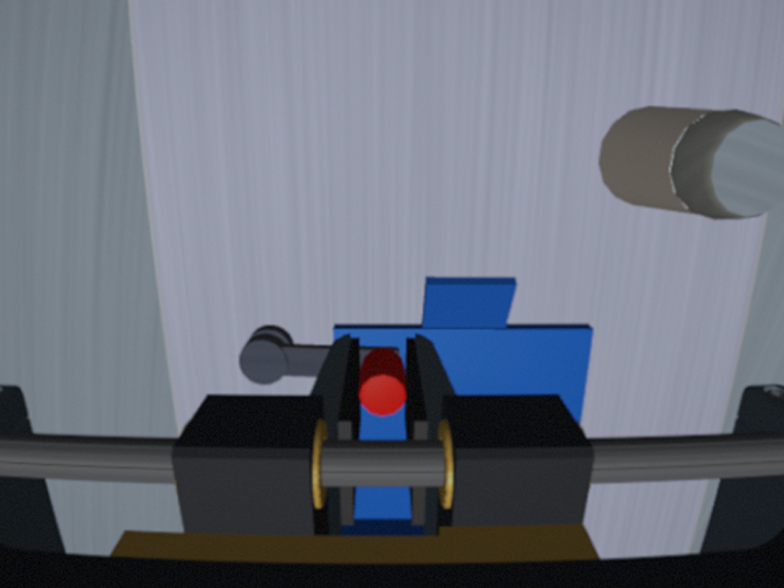

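Call:
{"op": "jog_arm", "data": {"deltas": [[[0.001, 0, 0, 0, 0.03], [0.001, 0, 0, 0, 0.032], [0.001, 0, 0, 0, 0.032], [0.001, 0, 0, 0, 0.032], [0.001, 0, -0.02, 0, 0.032], [0.001, 0, -0.06, 0, 0.032], [0.001, 0, -0.1, 0, 0.032], [0.001, 0, -0.14, 0, 0.032], [0, 0, -0.16, 0, 0.032], [-0.04, 0, -0.16, 0, 0.032], [-0.08, 0, -0.16, 0, 0.032], [-0.08, 0, -0.16, 0, 0.032], [-0.08, 0, -0.16, 0, 0.032], [-0.08, 0, -0.16, 0, 0.032]]]}}

```text
time_s: 21.05
ee_pos: [526.9, -59.6, 228.8]
ee_rot: [180.0, -0.0, 101.1]
force: [-1.4, 0.0, 0.0]
gripper_width: 32.0
```

```bash
python3 snap.py 16
```

```text
[526.87980486 -59.64951084 228.83957011] [ 1.79999724e+02 -3.21884046e-02  1.01122411e+02] [-1.35167142  0.01776098  0.04032074] [[-56.66448961  31.22098432]]
```

View pics/w16b.png

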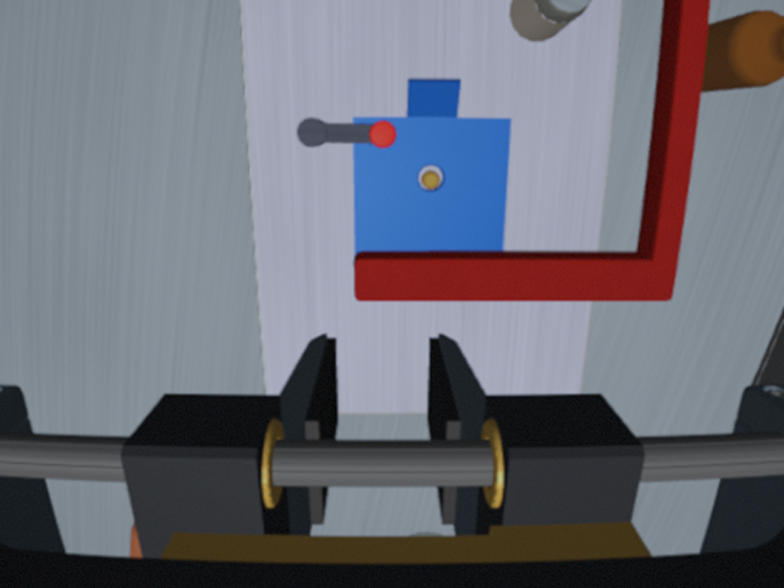

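View pics/s16.png

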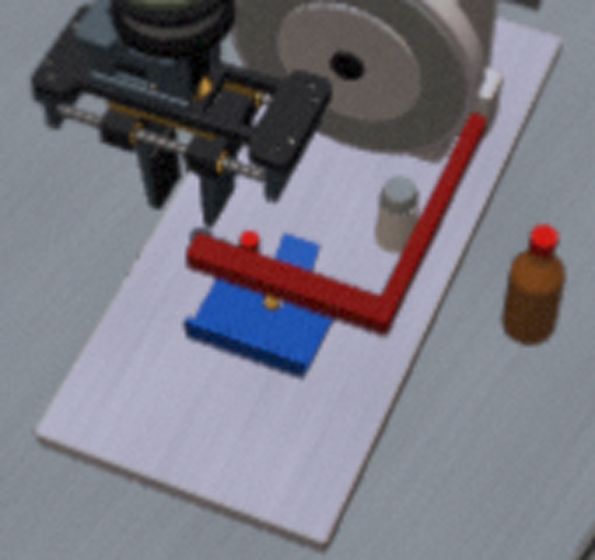

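```bash
python3 - <<'E'
from kn import *
import pickle
w=lambda l:(np.array(l)+.5)/1.53125-.5
st,c=pickle.load(open("w16.pkl","rb"))
def un(u,z): return inv(PIN,[least_squares(lambda v:(proj(c,[[v[0],v[1],z]])-w(u)).ravel(),[500,0]).x])[0]
k=un([383,134],65); p=un([312.5,132],46); print("knob",k,"pivot",p,"deg",-np.degrees(np.arctan2(*(k-p)[::-1])), "nominal pivot deg",-np.degrees(np.arctan2(*(k-[29.5,75])[::-1])))
a,b=un([354,119],36),un([510.5,120],36); d=a-b; print("front edge",a,b,np.degrees(np.arctan2(-d[0],d[1])), "hole",un([430.5,178],36),"pin",un([430.5,180],41))
E
```

```text
knob [27.54070627 30.91963931] pivot [28.88392168 74.28138168] deg 91.77428229293523 nominal pivot deg 92.54502048841066
front edge [36.69495793 49.12969932] [ 36.58556673 -49.79707172] -0.06335647141122928 hole [-0.10521212  0.18807033] pin [-0.95485458  0.60790983]
```

Plate flat (front edge 36.6 mm, square within 0.1°), latch at its stop (about 92°), arm clear. Handing in.

```bash
python3 - <<'E'
from workcell import env
print(env.job_done(), env.state()["time_s"])
E
```

```text
the job is handed in; nothing more can be done
the job is handed in; nothing more can be done
```

The plate is seated on the pin and the latch is swung fully across it. I handed the job in at about 21 s of the 72 s allowed.

- **Plate:** I pushed it square by its flange with both fingers until its nose was up on the pin. The gripper body would have hit the deflector bar if I had pushed further. I finished by gripping the lip from the far side of the bar and drawing the hole over the pin. When I released it, the plate dropped flat.
- **Latch:** I gripped the red knob and swung it round to its end stop, where about 7 N pushed back. Then I released it and lifted clear.

**Last checks (wrist camera):**
- The pin stands inside the hole, and the two centres measure within about 1 mm.
- The plate's front edge is square to the deck within 0.1°.
- The latch measures about 92°, which matches its 1.6 rad stop.
- The salt shaker and oil bottle look unmoved in the pictures. The mustard jar was out of the last views; the arm never worked near it.
- Contact forces in the readings stayed below about 8 N.

**Disagreements:** The cameras placed the slicer up to 6 mm apart, so I used the wrist camera. It differed from the fingers' contact position by about 2 mm, which did not affect the result.

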